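# Pull the suspect amplifier module and show it to the inspection camera

## Task

Isolate the bench supply first: turn the red rotary isolator from ON to OFF until it clicks home. Then pull the plug-in amplifier module marked with red tape out of the opened stereo receiver, gripped by its two narrow aluminium side flanges so that its components are not touched, and present it in mid-air to the inspection camera: centre of the component side at the camera's focus point, component side facing the lens squarely, the module upright in the picture. Do not touch the camera, leave everything else where it is, and finish while still holding the module there, steady.

Things in the scene. Friction and masses are not known exactly. Their poses are not given: they have to be found in the camera images.
- isolator (a joint): Red rotary handle of the isolator, standing on a yellow plate on top of the grey bench supply. 0 = ON (bar along the supply's x axis, white end mark at the green dot); it grows anticlockwise seen from above to 1.571 rad = OFF (white end mark at the black dot). A spring snaps it home to whichever of the two ends is nearer; it takes about 0.2 N m to turn.
- isolator_grip (a point): Top of the isolator's handle, on its vertical axis of rotation. The handle is a bar 54 mm long, 14 mm wide and 30 mm tall above a round hub 48 mm across and 7 mm high; this point is at the top of the bar, x along the bar towards the white end mark, z up. Below the hub is the yellow plate, 37 mm under this point.
- supply: Grey bench supply, a fixed steel box 160 (x) x 130 (y) x 102 (z) mm with two outlets in its front; the isolator stands on the centre of its top. Origin: centre of its underside, z up.
- receiver: Stereo receiver, top cover off, fixed; 226 (x) x 276 (y) x 80 mm, silver front to -x. Origin: centre of its underside, on the bench. Two black sockets for modules on its main board at x = -34 and +40 mm, y = +30 mm; either may hold the taped one. Its other parts stay below 65 mm and at least 40 mm from the modules' flanges.
- module: Suspect module, red tape on its top: open aluminium frame 18 deep (x), 52 wide (y), 60 mm tall, 10 mm tongue below sits loosely in a socket; pulls straight up. 0.1 kg. Origin: centre of the tongue's underside, 23 mm above the bench when seated; frame at z = 10 to 70 mm. x points out of the component side (capacitors 3 mm proud), y through the two side flanges, z up; seated, axes as the receiver.
- module_parts: Green circuit board and components of the suspect module, on its +x side between the flanges (never to be touched); same origin and axes as the module.
- module_face (a point): Centre of the suspect module's component side: 9 mm in x and 40 mm in z from the module's origin. Axes as the module.
- module_ok: The sound module in the other socket: same shape and axes as the suspect module, without red tape. Stays where it is.
- camstand: Stand of the inspection camera, fixed: dark base plate 150 x 130 mm, steel column 400 mm tall, and a white camera head 300 mm above the bench, looking to the stand's -x and 17 to 36 degrees downward (clamped, a different tilt each time). Origin: centre of the underside, z up.
- lens (a point): Front of the camera's lens: a white barrel 36 mm across with a black ring light 52 mm across round the lens. x points backwards along the optical axis (the camera looks along -x), y is level, z is up in the picture.
- focus (a point): The camera's focus point, in mid-air on the optical axis, 110 mm ahead of the lens. Axes as lens, so the module is shown rightly when its x, y and z axes lie along these.
- meter: Yellow multimeter, 85 x 165 x 34 mm, lying; bystander.
- screwdriver: Screwdriver with red handle, lying; bystander.
- spray: Blue spray can, 52 mm across, 130 mm tall, standing; bystander.
- cassette: Dark music cassette, 64 x 100 x 10 mm, lying; bystander.
- cell: Red battery cell, 33 mm across, 59 mm tall, standing; bystander.
- knob: Loose aluminium tuning knob, 44 mm across, 18 mm tall; bystander.
Mind the look-alikes: they are no part of the job. What is shaped like the module but blue is not meant.

How it is judged:
By the outcome, as a careful person would: the job done as asked, in the order asked, and still so for the second after the job is handed in, while the arm keeps its last pose, push and grip.
It also fails if it takes over 45 s, if anything falls off the work surface, if the arm or the gripper's body presses on something with over 40 N, if the wrist force passes 120 N, or if a joint passes its speed limit or range.

## Robot

A 6-joint arm with a two-finger parallel gripper is mounted at the origin on the work surface. World frame = base frame: x ahead of the robot, y to its left, z up, the work surface at z = 0. Lengths are in m, angles in rad, forces in N, time in s.
With the tool pointing down it reaches from about 0.3 to 0.775 m from the base axis. Payload 14.6 kg.
Tool frame: the origin (TCP) lies between the finger pads; the fingertips stand 19 mm ahead of it and the grasp point (between the pads) is the TCP; z points along the fingers, y is the direction in which the jaws open and shut (so a half turn about z gives the same grasp; the last joint's range is limited). The gripper opens to 94 mm and grips with 3 to 60 N. Pads are 16 mm wide; open, the fingers measure 119 mm over their backs; the gripper's body (75 mm by 177 mm) begins 78 mm behind the grasp point.
Start: joints at [1.052, 0.3, 1.521, -0, 1.321, -0.067], TCP at [0.24, 0.495, 0.224] pointing down, gripper open.
Joint ranges: [-3.03, 3.03], [-0.79, 2.21], [0.23, 2.52], [-1.04, 4.18], [0, 3.07], [-2.55, 2.55]. Speed limits (rad/s): [2.22, 2.22, 2.57, 3.14, 3.14, 3.14].

## Interface

Orientations are given as [roll, pitch, yaw] about the fixed x, y, z axes, in that order (R = Rz(yaw) Ry(pitch) Rx(roll)).
In Python, from station import telemetry, vision, ctrl gives the robot as it stands. The module is installed in compiled form; this text tells all that it offers.
- The arm moves only by the shell command python3 -m creep 'ROWS' [FORCE]. ROWS is JSON, a list of rows, each a list of 3 entries, a list of its own where there are three numbers: the shift along the tool's x, y, z in units of 50 mm (1.0 is 50 mm), then the turn about the tool's z in units of 8 degrees (1.0 is 8 degrees), then the opening, from 0 (shut) to 1 (fully open). In form: [[[tx, ty, tz], twist, gripper], ...]. A call has 1 to 12 rows; each row is the pose to reach, as a shift and turn from the pose commanded when the call began, along the tool's axes at that moment; what a row does not reach only later rows make up. A row lasts 1/10 s, in which the tool goes at most 50 mm and 8.59 degrees, less where a joint would pass 70% of its speed; a pose out of reach is approached as far as the arm can. A call with a gripper value outside its range is refused whole. The fingers move at their own pace and stop on an object; FORCE is the grip in N (left out, the last holds). Time passes only in rows, so rows that repeat a pose let the fingers close. It gives the time, the measured TCP pose, the force and the opening at its end, in the units of the state.
- telemetry.get_obs(): the state, without advancing time (a new reading comes with each control period).
- vision.camera(name): name is "side" or "top" or "wrist"; returns a dict with "img" (384x512x3 uint8, red, green, blue), "depth" (384x512 float32, m along the optical axis (not along the pixel's ray), 0 where there is no reading), "vertical_fov" (degrees; the focal length in pixels is half the picture's height over the tangent of half this angle, whatever the lens; pixels are square), "cx", "cy" (the principal point, pixels), "extrinsics" (4x4, takes a point from camera to world coordinates); the wrist camera has in their place "hand_eye" (4x4, takes a point from camera to tool coordinates, whose origin is the TCP and whose axes are the flange's). Camera axes: x right, y down, z forward; pixel columns grow to the right and rows downward; lengths in m; the calibration is good to about 2 mm. A picture is of the moment at which its call begins: read the wrist's pose just before it.
- ctrl.hand_in(): hands the job in, once; it reports no verdict.
The state is a dict: "time_s": time; "qpos": joint angles; "joint_vel": joint speeds; "tau": joint torques, N m; "ee_pos": TCP position; "eef_rot": TCP orientation; "force": force on the tool from outside, world axes, zero at the start; "moment": the same for the moment, N m; "grip_width": finger opening in m.
Only numpy, scipy, OpenCV 4.12 (cv2) and the standard library are available. Lean on these libraries where they do the work, as an engineer would, in place of code of your own. Each camera call takes 0.05 s, during which the arm holds its last target.

## Working session

There is one attempt and no reset: what is moved stays moved. The work goes in short steps, Python scripts to look and compute and a shell command to move; the robot and the scene stay as the last step left them, time stands still between calls to the robot, and variables do not carry over. Pictures are saved under pics/ and viewed, and the job is handed in when it is done.

```bash
mkdir -p pics; ls
cat > h.py <<'E'
import numpy as np,cv2
from station import telemetry,vision,ctrl
from scipy.spatial.transform import Rotation as R
def Ttool(o=None):
    o=o or telemetry.get_obs(); T=np.eye(4); T[:3,:3]=R.from_euler('xyz',o['eef_rot']).as_matrix(); T[:3,3]=o['ee_pos']; return T
def grab(n,tag):
    T0=Ttool(); c=vision.camera(n); 
    E=T0@c['hand_eye'] if 'hand_eye' in c else c['extrinsics']
    f=c['img'].shape[0]/2/np.tan(np.radians(c['vertical_fov'])/2)
    cv2.imwrite(f'pics/{tag}.png',cv2.cvtColor(c['img'],cv2.COLOR_RGB2BGR))
    np.savez(f'pics/{tag}.npz',img=c['img'],depth=c['depth'],E=E,f=f,c=[c['cx'],c['cy']])
    return c
def load(tag): return np.load(f'pics/{tag}.npz')
def px(d,u,v,z=None,w=1):
    if z is None:
        p=d['depth'][v-w:v+w+1,u-w:u+w+1]; p=p[p>0]; z=np.median(p)
    q=np.array([(u-d['c'][0])/d['f']*z,(v-d['c'][1])/d['f']*z,z,1]); return (d['E']@q)[:3]
def cloud(d):
    v,u=np.mgrid[:384,:512]; z=d['depth']
    q=np.stack([(u-d['c'][0])/d['f']*z,(v-d['c'][1])/d['f']*z,z,np.ones_like(z)],-1)
    P=(q@d['E'].T)[...,:3]; P[z<=0]=np.nan; return P
def crop(tag,u0,v0,u1,v1,s,out):
    im=cv2.imread(f'pics/{tag}.png')[v0:v1,u0:u1]; cv2.imwrite(f'pics/{out}.png',cv2.resize(im,None,fx=s,fy=s,interpolation=cv2.INTER_CUBIC))
E
python3 - <<'E'
from h import *
print(telemetry.get_obs())
for n in ['side','top','wrist']:
    grab(n,n+'0'); d=load(n+'0'); print(n,d['f'],d['c'],d['E'].round(3).tolist())
E
```

```text
pics
{'time_s': 0.0, 'qpos': array([ 1.05238766e+00,  3.00488193e-01,  1.52155963e+00, -3.08230641e-05,
        1.32072562e+00, -6.66010836e-02]), 'joint_vel': array([-0.00142887,  0.00059901,  0.00045321,  0.00041561, -0.00077086,
       -0.00081063]), 'tau': array([ 1.50353237e-03, -5.31818891e+01, -3.52721822e+01,  7.08759623e-02,
        2.45482719e-02, -1.26938030e-04]), 'ee_pos': array([0.24001689, 0.49459938, 0.22388603]), 'eef_rot': array([-3.14041250e+00, -4.87940457e-05,  2.68979269e+00]), 'force': array([-0.59186016,  0.62434351,  0.00376611]), 'moment': array([-0.03326342,  0.03473926, -0.01983874]), 'grip_width': 0.09415855247695622}
side 453.9101685800601 [258.82613374 194.00686124] [[-0.989, -0.093, 0.118, 0.383], [-0.15, 0.659, -0.737, 0.935], [-0.009, -0.746, -0.665, 1.002], [0.0, 0.0, 0.0, 1.0]]
top 369.3121229672808 [252.55778546 191.93935633] [[-0.025, -0.99, 0.139, 0.404], [-1.0, 0.023, -0.013, 0.038], [0.01, -0.139, -0.99, 1.212], [0.0, 0.0, 0.0, 1.0]]
wrist 339.1561413734339 [258.20324375 189.24451526] [[0.437, 0.866, 0.245, 0.17], [0.9, -0.419, -0.122, 0.53], [-0.003, 0.273, -0.962, 0.384], [0.0, 0.0, 0.0, 1.0]]
```

View pics/side0.png

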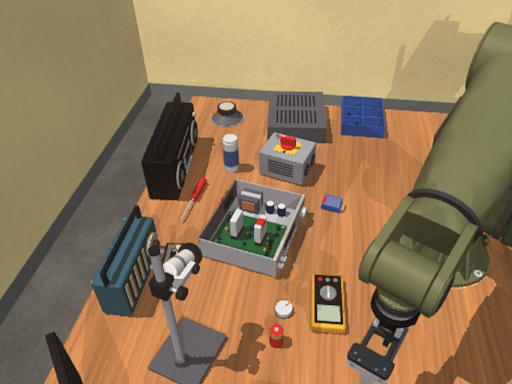

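View pics/top0.png

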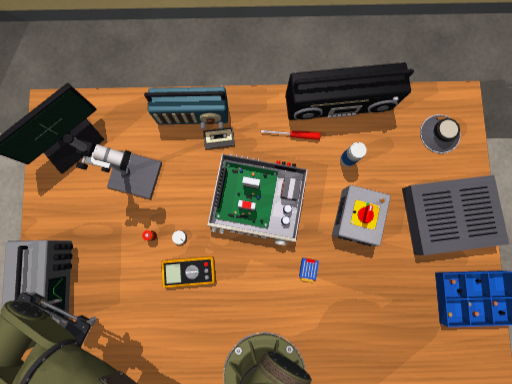

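View pics/wrist0.png

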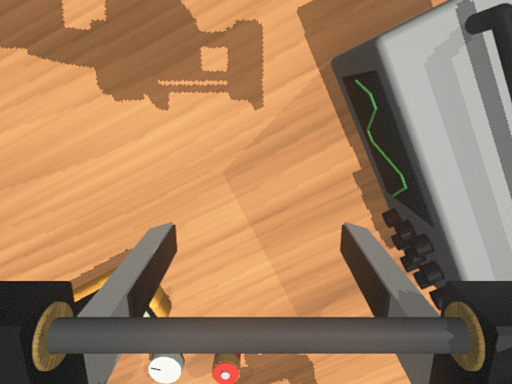

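The top view shows the taped module at about (246,205), the untaped one at (251,183), the isolator at (366,214), a blue look-alike at (310,269) and the camera head at (110,157). I'll enlarge these.

Run:
```python
from h import *
crop('top0',200,145,320,285,5,'c1')
crop('top0',330,180,400,255,8,'c2')
crop('top0',80,130,170,210,8,'c3')
crop('side0',140,180,310,384,3,'c4')
```

```text
(no output)
```

View pics/c1.png

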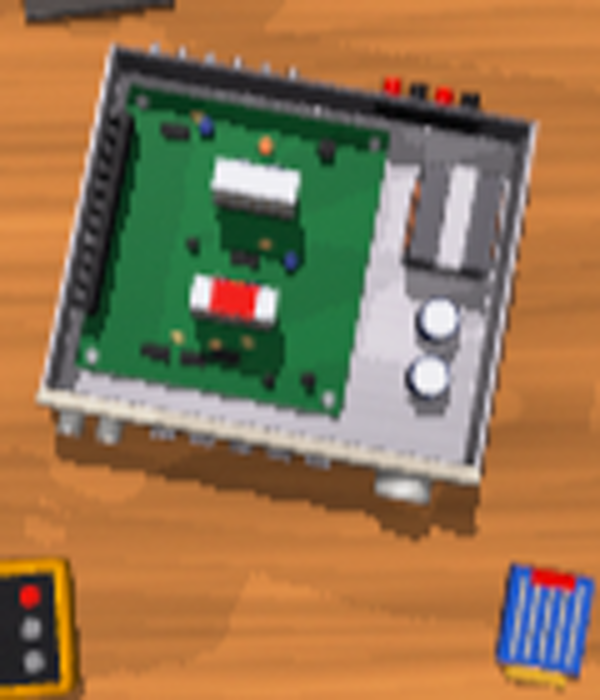

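View pics/c2.png

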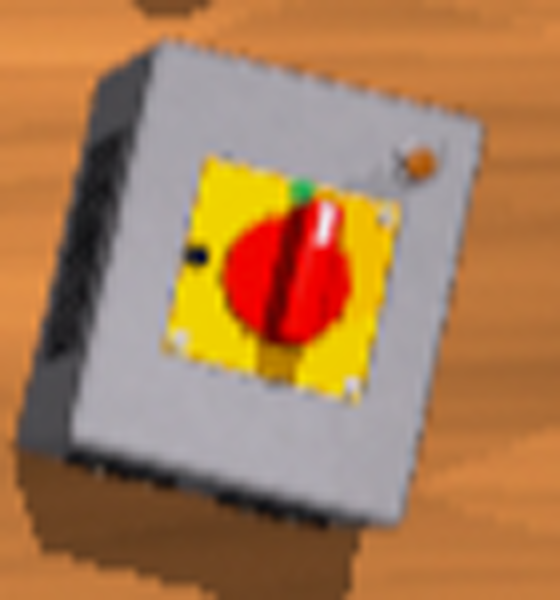

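View pics/c3.png

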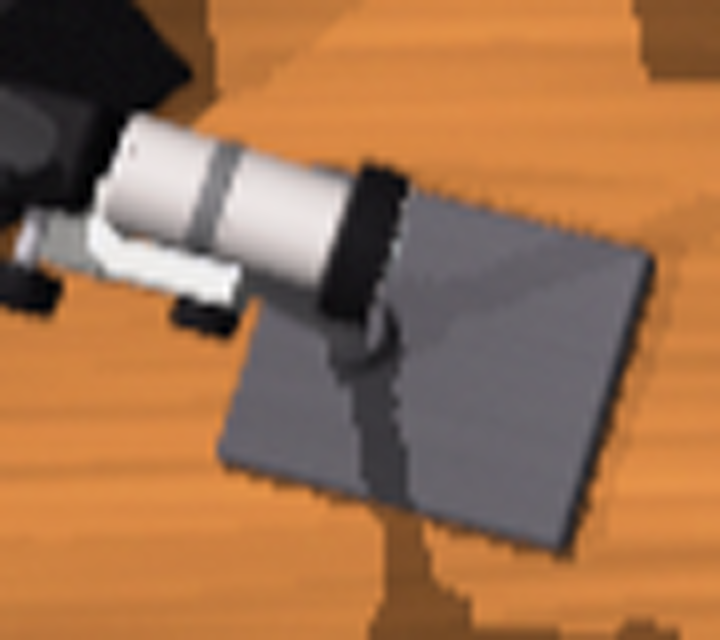

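View pics/c4.png

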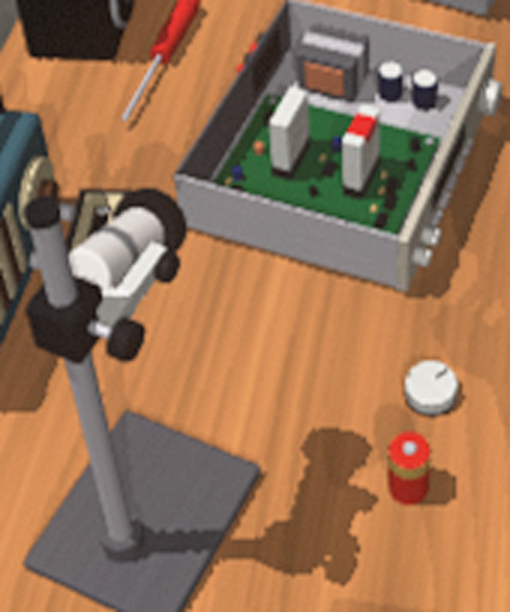

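Candidates, by top-view pixel:
- Red-taped white-framed module at (246,205), in the front socket. This one matches the description.
- Untaped sound module at (251,183).
- Blue module-like object with red tape at (310,269), not meant.
- Red items that aren't the isolator handle: the red cell at (149,236) and the meter's red dot. The handle is at (366,214), with its white mark at the green dot (ON).

Next I'll measure positions from the depth images.

Run:
```python
from h import *
d=load('top0'); P=cloud(d); im=d['img'].astype(int)
s=load('side0'); PS=cloud(s); ims=s['img'].astype(int)
def red(im): return (im[...,0]>150)&(im[...,1]<60)&(im[...,2]<60)
# isolator
for nm,D,Pc,I,box in [('top',d,P,im,(340,190,390,240)),('side',s,PS,ims,(265,130,310,160))]:
    m=np.zeros(I.shape[:2],bool); m[box[1]:box[3],box[0]:box[2]]=1
    m&=red(I); Q=Pc[m]; Q=Q[~np.isnan(Q[:,0])]
    z=Q[:,2]; print(nm,'red n',len(Q),'z pct',np.percentile(z,[5,25,50,75,95,100]).round(4))
    T=Q[z>np.percentile(z,95)-0.006]; c=T[:,:2].mean(0); r=cv2.minAreaRect((T[:,:2]*1000).astype(np.float32)); print('bar',len(T),T.mean(0).round(4),r)
# modules
for nm,Pc,I,box in [('top',P,im,(232,175,270,215)),('side',PS,ims,(225,205,275,245))]:
    m=np.zeros(I.shape[:2],bool); m[box[1]:box[3],box[0]:box[2]]=1
    m&=(Pc[...,2]>0.086)&(Pc[...,2]<0.105)
    n,L=cv2.connectedComponents(m.astype(np.uint8))
    for k in range(1,n):
        Q=Pc[L==k]
        if len(Q)<15: continue
        r=cv2.minAreaRect((Q[:,:2]*1000).astype(np.float32)); print(nm,'mod',len(Q),Q.mean(0).round(4),r, 'red',red(I)[L==k].sum(),np.median(Q[:,2]))
# supply top
m=np.zeros(im.shape[:2],bool); m[180:250,330:395]=1; m&=(P[...,2]>.09)&(P[...,2]<.115); Q=P[m]; print('supply',np.median(Q[:,2]),cv2.minAreaRect((Q[:,:2]*1000).astype(np.float32)))
print('plate',px(d,352,205), 'bench',px(d,300,320))
m=np.zeros(im.shape[:2],bool); m[140:250,200:315]=1; m&=(P[...,2]>.07)&(P[...,2]<.086); Q=P[m]; print('recv',np.median(Q[:,2]),cv2.minAreaRect((Q[:,:2]*1000).astype(np.float32)))
m=np.zeros(im.shape[:2],bool); m[150:205,100:165]=1; m&=(P[...,2]>.005)&(P[...,2]<.03); Q=P[m]; print('base',np.median(Q[:,2]),cv2.minAreaRect((Q[:,:2]*1000).astype(np.float32)))
```

```text
top red n 153 z pct [0.1078 0.1109 0.1136 0.1411 0.1438 0.1463]
bar 60 [ 0.4792 -0.3118  0.1417] ((482.31768798828125, -313.1111145019531), (13.059524536132812, 48.812110900878906), 75.4556655883789)
side red n 152 z pct [0.1085 0.1123 0.125  0.1358 0.1407 0.1432]
bar 41 [ 0.4795 -0.3084  0.139 ] ((480.7491455078125, -310.595703125), (16.32320785522461, 45.772762298583984), 76.65167236328125)
top mod 108 [0.5969 0.0278 0.0925] ((597.3804321289062, 27.457107543945312), (51.2877082824707, 19.321704864501953), 78.12531280517578) red 0 0.09264927152955549
top mod 112 [0.5246 0.0427 0.093 ] ((525.4428100585938, 42.53672409057617), (51.620792388916016, 22.167997360229492), 78.37279510498047) red 47 0.0932677149386193
side mod 103 [0.5956 0.0316 0.0917] ((595.136474609375, 29.31017303466797), (55.805355072021484, 20.780784606933594), 78.30813598632812) red 0 0.09210258271267124
side mod 109 [0.5229 0.0473 0.0923] ((522.8809814453125, 46.08036804199219), (53.06399917602539, 21.333251953125), 78.83963775634766) red 39 0.09264007194888435
supply 0.10253127940949547 ((484.3016357421875, -313.5665283203125), (131.60137939453125, 160.29283142089844), 73.83000183105469)
plate [ 0.51234916 -0.27723559  0.10279863] bench [ 0.16149252 -0.11833043  0.0018077 ]
recv 0.07856045058951566 ((549.0905151367188, 6.9748687744140625), (273.96075439453125, 231.11973571777344), 77.78309631347656)
base 0.013667391898454673 ((632.2622680664062, 417.4905700683594), (210.1522216796875, 179.7271270751953), 88.68346405029297)
```

Run:
```python
from h import *
d=load('top0'); P=cloud(d); im=d['img'].astype(int)
s=load('side0'); PS=cloud(s)
for (u,v) in [(98,147),(105,151),(112,156),(118,160),(125,158),(128,160),(130,153),(122,169),(95,165),(120,185),(150,195)]: print('top',u,v,px(d,u,v,w=0).round(4))
for (u,v) in [(170,270),(185,258),(195,250),(198,260),(200,256),(193,247),(155,248),(180,360),(165,268)]: print('side',u,v,px(s,u,v,w=0).round(4))
m=(P[...,2]>.005)&(P[...,2]<.035); m2=np.zeros_like(m); m2[150:205,108:165]=1
g=(abs(im[...,0]-im[...,2])<25)&m&m2; n,L,st,c=cv2.connectedComponentsWithStats(g.astype(np.uint8)); k=1+st[1:,4].argmax(); Q=P[L==k]; print('base',np.median(Q[:,2]),cv2.minAreaRect((Q[:,:2]*1000).astype(np.float32)))
```

```text
top 98 147 [0.6487 0.4027 0.3249]
top 105 151 [0.6395 0.3872 0.32  ]
top 112 156 [0.6278 0.3717 0.3145]
top 118 160 [0.6193 0.3595 0.3064]
top 125 158 [0.622  0.3395 0.3145]
top 128 160 [0.6187 0.3347 0.3062]
top 130 153 [0.6379 0.3317 0.301 ]
top 122 169 [0.5992 0.3539 0.2921]
top 95 165 [ 6.770e-01  5.445e-01 -6.000e-04]
top 120 185 [0.6044 0.4535 0.0176]
top 150 195 [0.5695 0.3561 0.015 ]
side 170 270 [0.6388 0.4168 0.3181]
side 185 258 [0.6206 0.3787 0.3118]
side 195 250 [0.6075 0.3525 0.3081]
side 198 260 [0.6002 0.3633 0.291 ]
side 200 256 [0.5987 0.3527 0.2913]
side 193 247 [0.6124 0.3481 0.3114]
side 155 248 [0.6479 0.4367 0.4019]
side 180 360 [0.6463 0.4489 0.0337]
side 165 268 [0.6493 0.4143 0.3192]
base 0.013766155700098315 ((641.1436767578125, 410.27569580078125), (148.1105499267578, 126.9876937866211), 73.7582015991211)
```

```bash
cat >> h.py <<'E'
def plan(xyz,yaw_deg):
    T=Ttool(); dl=(T[:3,:3].T@(np.array(xyz)-T[:3,3]))/.05
    # twist so tool x's heading = yaw
    cur=np.degrees(np.arctan2(T[1,0],T[0,0])); tw=-(yaw_deg-cur)
    tw=(tw+180)%360-180
    print('cur',T[:3,3].round(4),'yaw',round(cur,2),'-> shift units',dl.round(3),'dist mm',round(np.linalg.norm(dl)*50,1),'twist units',round(tw/8,3),'or',round((tw-np.sign(tw)*360)/8,3))
def st():
    o=telemetry.get_obs(); T=Ttool(o); print('t',round(o['time_s'],2),'q',o['qpos'].round(3),'pos',T[:3,3].round(4),'zaxis',T[:3,2].round(4),'yaw',np.degrees(np.arctan2(T[1,0],T[0,0])).round(2),'F',o['force'].round(2),'M',o['moment'].round(2),'w',o['grip_width'].round(4))
E
python3 -c "
from h import *
plan([.483,-.312,.25],-15.5)"
```

```text
cur [0.24   0.4947 0.224 ] yaw 154.12 -> shift units [-11.415 -12.393  -0.509] dist mm 842.9 twist units 21.202 or -23.798
```

```bash
python3 -m creep '[[[-1,-1,-0.5],1,1],[[-7,-7.6,-0.5],11,1],[[-7,-7.6,-0.5],11,1],[[-7,-7.6,-0.5],11,1],[[-7,-7.6,-0.5],11,1],[[-7,-7.6,-0.5],11,1],[[-7,-7.6,-0.5],11,1],[[-7,-7.6,-0.5],11,1],[[-7,-7.6,-0.5],11,1],[[-7,-7.6,-0.5],11,1],[[-7,-7.6,-0.5],11,1],[[-7,-7.6,-0.5],11,1]]'; python3 -c "
from h import *
st();plan([.483,-.312,.25],-15.5)"
```

```text
time_s: 1.35
ee_pos: [0.3894, -0.0019, 0.2493]
eef_rot: [-3.141, 0.0, 1.149]
force: [0.4, 0.2, -0.2]
grip_width: 0.0942Traceback (most recent call last):
  File "<string>", line 3, in <module>
    st();plan([.483,-.312,.25],-15.5)
    ~~^^
  File "h.py", line 31, in st
    o=telemetry.get_obs(); T=Ttool(o); print('t',round(o['time_s'],2),'q',o['qpos'].round(3),'pos',T[:3,3].round(4),'zaxis',T[:3,2].round(4),'yaw',np.degrees(np.arctan2(T[1,0],T[0,0])).round(2),'F',o['force'].round(2),'M',o['moment'].round(2),'w',o['grip_width'].round(4))
                                                                                                                                                                                                                                                       ^^^^^^^^^^^^^^^^^^^^^
AttributeError: 'float' object has no attribute 'round'
```

```bash
sed -i "s/o\['grip_width'\].round(4)/round(o['grip_width'],4)/" h.py; python3 -c "
from h import *
st();plan([.483,-.312,.25],-15.5)"
```

```text
t 1.35 q [-0.099 -0.09   1.893 -0.     1.339  0.323] pos [ 0.3894 -0.0019  0.2493] zaxis [-4.e-04 -2.e-04 -1.e+00] yaw 65.83 F [ 0.43  0.18 -0.24] M [-0.06  0.07  0.02] w 0.0942
cur [ 0.3894 -0.0019  0.2493] yaw 65.83 -> shift units [-4.892  4.247 -0.014] dist mm 323.9 twist units 10.166 or -34.834
```

```bash
python3 -m creep '[[[-4.9,4.25,0],10.2,1],[[-4.9,4.25,0],10.2,1],[[-4.9,4.25,0],10.2,1],[[-4.9,4.25,0],10.2,1],[[-4.9,4.25,0],10.2,1],[[-4.9,4.25,0],10.2,1],[[-4.9,4.25,0],10.2,1],[[-4.9,4.25,0],10.2,1],[[-4.9,4.25,0],10.2,1],[[-4.9,4.25,0],10.2,1],[[-4.9,4.25,0],10.2,1],[[-4.9,4.25,0],10.2,1]]'
python3 - <<'E'
from h import *
st(); grab('wrist','w1'); d=load('w1'); P=cloud(d); im=d['img'].astype(int)
m=(im[...,0]>130)&(im[...,1]<70)&(im[...,2]<70); Q=P[m]; Q=Q[~np.isnan(Q[:,0])]
print(np.percentile(Q[:,2],[5,50,95]))
T=Q[Q[:,2]>np.percentile(Q[:,2],95)-.006]; print(T.mean(0),cv2.minAreaRect((T[:,:2]*1000).astype(np.float32)))
E
```

```text
time_s: 2.55
ee_pos: [0.4845, -0.3091, 0.2494]
eef_rot: [-3.141, 0.0, -0.266]
force: [0.4, -0.7, 0.7]
grip_width: 0.0939
t 2.55 q [-0.632  0.338  1.413  0.     1.391  1.205] pos [ 0.4845 -0.3091  0.2494] zaxis [-2.e-04  2.e-04 -1.e+00] yaw -15.25 F [ 0.38 -0.7   0.72] M [-0.02  0.21 -0.03] w 0.0939
[0.00596946 0.02278894 0.12218731]
[ 0.49657917 -0.32076611  0.13045135] ((484.76446533203125, -319.4155578613281), (10.625702857971191, 52.14283752441406), 86.0980224609375)
```

View pics/w1.png

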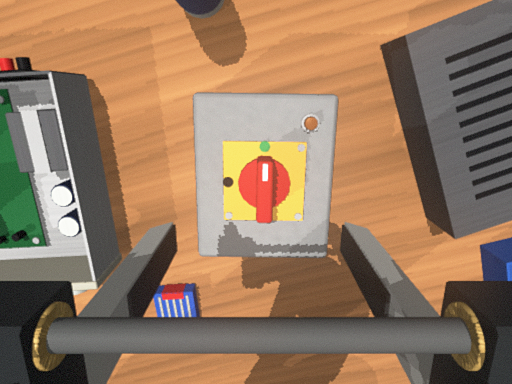

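Run:
```python
from h import *
st(); d=load('w1'); P=cloud(d); im=d['img'].astype(int)
m=(im[...,0]>130)&(im[...,1]<70)&(im[...,2]<70); b=np.zeros_like(m); b[150:225,235:295]=1; m&=b; Q=P[m]
print(np.percentile(Q[:,2],[5,50,95]))
T=Q[Q[:,2]>.132]; print(len(T),T.mean(0),cv2.minAreaRect((T[:,:2]*1000).astype(np.float32)))
m=(P[...,2]>.095)&(P[...,2]<.11); m[:90]=0;m[260:]=0;m[:,:190]=0;m[:,345:]=0; Q=P[m]; print(np.median(Q[:,2]),cv2.minAreaRect((Q[:,:2]*1000).astype(np.float32)))
crop('w1',190,85,345,260,4,'c5')
```

```text
t 2.6 q [-0.632  0.338  1.413  0.     1.391  1.206] pos [ 0.4845 -0.3093  0.2494] zaxis [-1.e-04  2.e-04 -1.e+00] yaw -15.28 F [ 0.12 -0.35  0.55] M [0.05 0.15 0.  ] w 0.0943
[0.10923576 0.1113573  0.13919789]
16 [ 0.48357741 -0.3201887   0.13819437] ((484.38165283203125, -319.5557861328125), (7.492108345031738, 52.01631164550781), 82.25923919677734)
0.1015393087963134 ((484.0784912109375, -314.4825439453125), (130.286865234375, 159.2360076904297), 73.92737579345703)
```

View pics/c5.png

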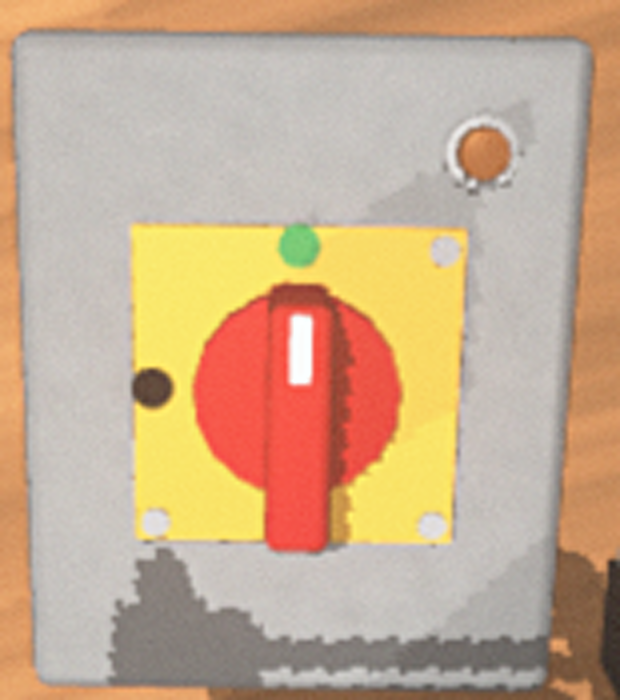

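Run:
```python
from h import *
d=load('w1')
for v in (162,175,190,205,219): print(px(d,264,v,w=0))
# project with known plane z=.139
o=d['E'][:3,3]
for (u,v) in [(265,160.5),(264.7,190.7),(264.4,221)]:
    r=d['E'][:3,:3]@np.array([(u-d['c'][0])/d['f'],(v-d['c'][1])/d['f'],1]); print(o+r*(.139-o[2])/r[2])
plan([.483,-.3125,.131],-16)
```

```text
[ 0.50906452 -0.3205059   0.13866744]
[ 0.49885197 -0.31775081  0.13963688]
[ 0.48660596 -0.31446725  0.13976337]
[ 0.47449095 -0.31119324  0.14120608]
[ 0.46165494 -0.30779926  0.13887678]
[ 0.51010531 -0.32161449  0.139     ]
[ 0.48565773 -0.31482803  0.139     ]
[ 0.45986296 -0.30766848  0.139     ]
cur [ 0.4845 -0.3093  0.2494] yaw -15.28 -> shift units [-0.011  0.071  2.368] dist mm 118.5 twist units 0.09 or -44.91
```

```bash
python3 -m creep '[[[0.02,0.08,0.8],0,1],[[0.02,0.08,1.5],0,1],[[0.02,0.08,2.1],0,1],[[0.02,0.08,2.36],0,1],[[0.02,0.08,2.36],0,0],[[0.02,0.08,2.36],0,0],[[0.02,0.08,2.36],0,0],[[0.02,0.08,2.36],0,0],[[0.02,0.08,2.36],0,0],[[0.02,0.08,2.36],0,0]]' 30; python3 -c "
from h import *
st()"
```

```text
time_s: 3.6
ee_pos: [0.4842, -0.3141, 0.1319]
eef_rot: [3.141, -0.001, -0.27]
force: [-0.6, 0.1, 0.0]
grip_width: 0.0496
t 3.6 q [-0.639  0.449  1.542 -0.     1.15   1.202] pos [ 0.4842 -0.3141  0.1319] zaxis [ 5.e-04 -4.e-04 -1.e+00] yaw -15.48 F [-0.6   0.1   0.05] M [0.03 0.12 0.  ] w 0.0496
```

```bash
python3 -m creep '[[[0,0,0],0,0],[[0,0,0],0,0],[[0,0,0],0,0],[[0,0,0],0,0],[[0,0,0],0,0],[[0,0,0],0,0],[[0,0,0],0,0]]' 30; python3 -c "
from h import *
st()"
```

```text
time_s: 4.3
ee_pos: [0.4841, -0.3141, 0.1314]
eef_rot: [3.141, -0.0, -0.27]
force: [0.1, 0.0, -1.4]
grip_width: 0.0138
t 4.3 q [-0.639  0.449  1.543 -0.     1.15   1.202] pos [ 0.4841 -0.3141  0.1314] zaxis [-0.e+00 -2.e-04 -1.e+00] yaw -15.49 F [ 0.06  0.03 -1.38] M [-0.34  0.26 -0.21] w 0.0138
```

```bash
python3 -m creep '[[[0,0,0],-1,0],[[0,0,0],-2,0],[[0,0,0],-3,0],[[0,0,0],-4,0],[[0,0,0],-5,0],[[0,0,0],-6,0],[[0,0,0],-7,0],[[0,0,0],-8,0],[[0,0,0],-9,0],[[0,0,0],-10,0],[[0,0,0],-11,0],[[0,0,0],-11.25,0]]'; python3 -c "
from h import *
st()"
```

```text
time_s: 5.5
ee_pos: [0.4835, -0.3131, 0.1314]
eef_rot: [-3.139, -0.002, 1.306]
force: [-4.3, 6.9, 5.3]
grip_width: 0.0138
t 5.5 q [-6.390e-01  4.490e-01  1.544e+00  1.000e-03  1.152e+00 -3.740e-01] pos [ 0.4835 -0.3131  0.1314] zaxis [-0.0022  0.0022 -1.    ] yaw 74.83 F [-4.32  6.91  5.31] M [ 1.18  1.41 -0.33] w 0.0138
```

```bash
python3 -m creep '[[[0,0,0],0,0],[[0,0,0],0,1],[[0,0,0],0,1],[[0,0,0],0,1],[[0,0,0],0,1],[[0,0,-0.6],0,1],[[0,0,-1.4],0,1],[[0,0,-2.2],0,1],[[0,0,-3],0,1],[[0,0,-3],0,1]]'
python3 - <<'E'
from h import *
st(); grab('wrist','w2'); crop('w2',150,80,360,300,3,'c6')
E
```

```text
time_s: 6.5
ee_pos: [0.4852, -0.3148, 0.2872]
eef_rot: [3.133, 0.003, 1.301]
force: [-0.0, 0.1, -0.7]
grip_width: 0.0823
t 6.5 q [-0.639  0.321  1.349  0.     1.463 -0.369] pos [ 0.4852 -0.3148  0.2872] zaxis [ 0.0071 -0.0053 -1.    ] yaw 74.51 F [-0.05  0.15 -0.69] M [-0.05  0.1   0.01] w 0.0823
```

View pics/c6.png

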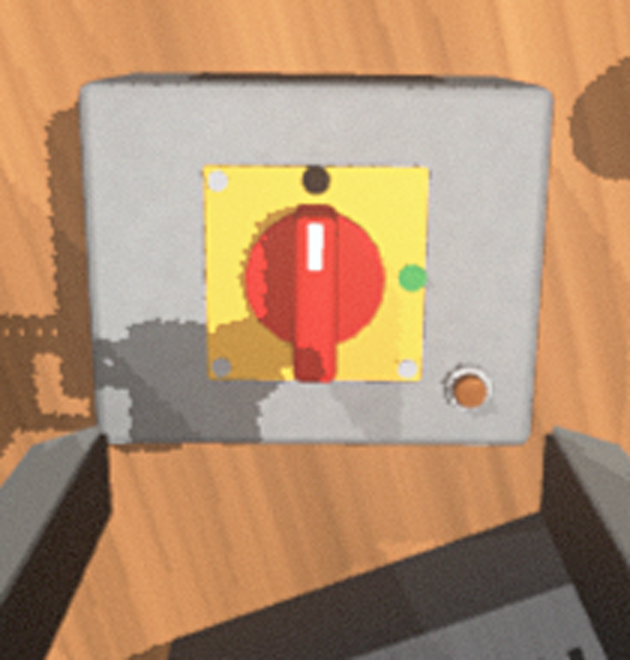

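The crop shows the white mark at the black dot, so the isolator is OFF. Next, the module.

```bash
python3 -c "
from h import *
st();plan([.5235,.0445,.26],-11.9)"
```

```text
t 6.55 q [-0.639  0.323  1.354 -0.     1.46  -0.369] pos [ 0.4846 -0.3144  0.2839] zaxis [ 0.0038 -0.0028 -1.    ] yaw 74.51 F [-0.92  0.18 -0.54] M [-0.08  0.11  0.01] w 0.0862
cur [ 0.4846 -0.3144  0.2839] yaw 74.51 -> shift units [ 7.127 -1.169  0.461] dist mm 361.8 twist units 10.802 or -34.198
```

```bash
python3 -m creep '[[[7.13,-1.17,0.45],10.8,1],[[7.13,-1.17,0.45],10.8,1],[[7.13,-1.17,0.45],10.8,1],[[7.13,-1.17,0.45],10.8,1],[[7.13,-1.17,0.45],10.8,1],[[7.13,-1.17,0.45],10.8,1],[[7.13,-1.17,0.45],10.8,1],[[7.13,-1.17,0.45],10.8,1],[[7.13,-1.17,0.45],10.8,1],[[7.13,-1.17,0.45],10.8,1],[[7.13,-1.17,0.45],10.8,1],[[7.13,-1.17,0.45],10.8,1]]'
python3 - <<'E'
from h import *
st(); grab('wrist','w3'); d=load('w3'); P=cloud(d); im=d['img'].astype(int)
m=(P[...,2]>.087)&(P[...,2]<.099); m[250:]=0
n,L=cv2.connectedComponents(m.astype(np.uint8))
for k in range(1,n):
    Q=P[L==k]
    if len(Q)<100: continue
    v,u=np.nonzero(L==k); print(len(Q),u.mean(),v.mean(),Q.mean(0).round(4),np.median(Q[:,2]),cv2.minAreaRect((Q[:,:2]*1000).astype(np.float32)))
E
```

```text
time_s: 7.75
ee_pos: [0.5226, 0.0452, 0.2577]
eef_rot: [3.141, 0.002, -0.209]
force: [-0.4, -0.6, -0.4]
grip_width: 0.0939
t 7.75 q [ 0.016  0.219  1.544 -0.     1.38   1.796] pos [0.5226 0.0452 0.2577] zaxis [-0.0019 -0.     -1.    ] yaw -11.96 F [-0.43 -0.63 -0.37] M [-0.01  0.16  0.03] w 0.0939
1130 260.48318584070796 97.61681415929203 [0.5965 0.0272 0.0924] 0.09247372075653712 ((596.0503540039062, 27.256500244140625), (51.336814880371094, 18.100072860717773), 78.01764678955078)
1024 260.30078125 175.2041015625 [0.5245 0.0425 0.0926] 0.09262203965232715 ((523.8628540039062, 42.55751037597656), (52.05620193481445, 19.57658576965332), 77.92041778564453)
```

View pics/w3.png

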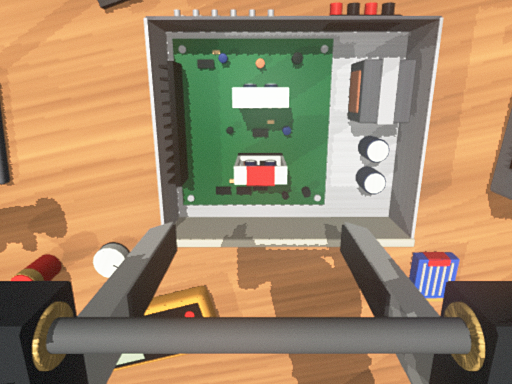

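```bash
python3 -c "
from h import *
st();plan([.524,.043,.072],-12)"
```

```text
t 7.8 q [0.016 0.219 1.544 0.    1.38  1.792] pos [0.5226 0.0451 0.2579] zaxis [-0.0017 -0.     -1.    ] yaw -11.75 F [ 0.38  0.26 -0.16] M [-0.    0.15 -0.06] w 0.0937
cur [0.5226 0.0451 0.2579] yaw -11.75 -> shift units [0.042 0.034 3.718] dist mm 185.9 twist units 0.031 or -44.969
```

```bash
python3 -m creep '[[[0.04,0.03,0.8],0,1],[[0.04,0.03,1.6],0,1],[[0.04,0.03,2.4],0,1],[[0.04,0.03,3.1],0,1],[[0.04,0.03,3.5],0,1],[[0.04,0.03,3.7],0,1],[[0.04,0.03,3.7],0,0.5],[[0.04,0.03,3.7],0,0.5],[[0.04,0.03,3.7],0,0.5]]' 25; python3 -c "
from h import *
st()
grab('wrist','w4')"
```

```text
time_s: 8.7
ee_pos: [0.5251, 0.0432, 0.0752]
eef_rot: [-3.141, -0.002, -0.207]
force: [-0.7, 0.7, 0.2]
grip_width: 0.0735
t 8.7 q [ 0.013  0.424  1.731 -0.     0.984  1.79 ] pos [0.5251 0.0432 0.0752] zaxis [ 0.002  0.    -1.   ] yaw -11.85 F [-0.71  0.7   0.23] M [0.04 0.19 0.04] w 0.0735
```

View pics/w4.png

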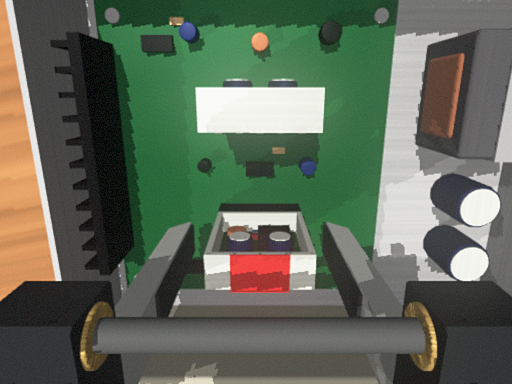

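The fingers straddle the taped module's flanges, with pads at about (195,250) and (330,250). I'll close and lift straight up.

```bash
python3 -m creep '[[[0,0,0],0,0],[[0,0,0],0,0],[[0,0,0],0,0],[[0,0,0],0,0],[[0,0,0],0,0],[[0,0,0],0,0],[[0,0,0],0,0]]' 25; python3 -c "
from h import *
st()"
```

```text
time_s: 9.45
ee_pos: [0.5247, 0.0432, 0.0743]
eef_rot: [-3.142, -0.001, -0.207]
force: [-2.4, -0.2, 6.8]
grip_width: 0.052
t 9.45 q [ 0.013  0.425  1.732 -0.     0.984  1.791] pos [0.5247 0.0432 0.0743] zaxis [ 5.e-04 -0.e+00 -1.e+00] yaw -11.89 F [-2.44 -0.21  6.78] M [-0.04  0.49  0.05] w 0.052
```

```bash
python3 -m creep '[[[0,0,-0.1],0,0],[[0,0,-0.25],0,0],[[0,0,-0.5],0,0],[[0,0,-0.9],0,0],[[0,0,-1.4],0,0],[[0,0,-2],0,0],[[0,0,-2.6],0,0],[[0,0,-3.2],0,0],[[0,0,-3.8],0,0],[[0,0,-4.3],0,0],[[0,0,-4.5],0,0],[[0,0,-4.5],0,0]]'; python3 -c "
from h import *
st();grab('wrist','w5');grab('side','s5')
crop('s5',200,120,330,260,4,'c7')"
```

```text
time_s: 10.65
ee_pos: [0.5247, 0.0433, 0.3002]
eef_rot: [-3.141, -0.002, -0.207]
force: [-0.4, -0.8, -1.2]
grip_width: 0.0518
t 10.65 q [0.013 0.198 1.473 0.    1.469 1.791] pos [0.5247 0.0433 0.3002] zaxis [ 2.3e-03  1.0e-04 -1.0e+00] yaw -11.88 F [-0.42 -0.83 -1.24] M [ 0.04  0.14 -0.  ] w 0.0518
```

View pics/w5.png

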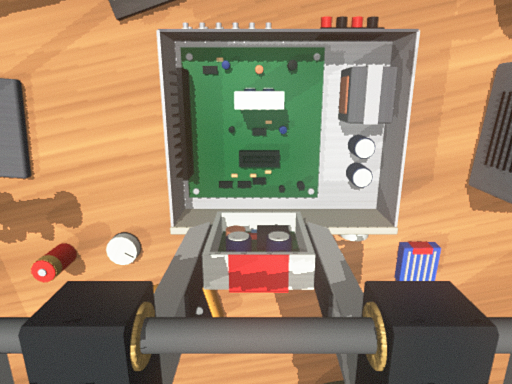

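View pics/s5.png

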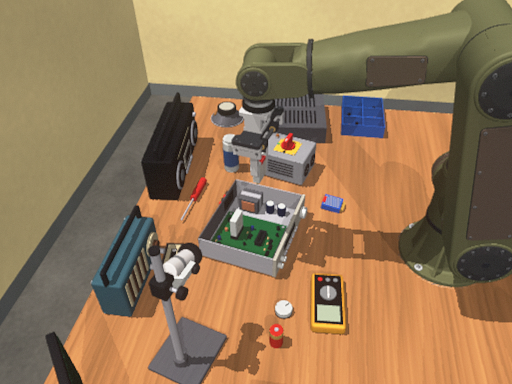

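Run:
```python
from h import *
from scipy.optimize import least_squares
pts=[];ring=[]
for tag,b in [('top0',(90,140,135,175)),('side0',(160,240,205,300)),('s5',(160,240,205,300))]:
    d=load(tag);P=cloud(d);I=d['img'].astype(int)
    m=np.zeros(I.shape[:2],bool); m[b[1]:b[3],b[0]:b[2]]=1
    m&=(P[...,2]>.26)&(P[...,2]<.36)
    w=m&(I.min(-1)>150); 
    w=cv2.erode(w.astype(np.uint8),np.ones((3,3)))>0
    k=m&(I.max(-1)<70)
    Q=P[w];K=P[k]; print(tag,len(Q),len(K),Q.mean(0).round(4),K.mean(0).round(4))
    pts.append(Q);ring.append(K)
def axis(p): 
    a,t=p[2],p[3]; return np.array([np.cos(a)*np.cos(t),np.sin(a)*np.cos(t),np.sin(t)])
def res(p,Q):
    c=np.array([p[0],.38,p[1]]); a=axis(p); v=Q-c; return np.linalg.norm(v-np.outer(v@a,a),axis=1)-.018
for nm,Q in [('top',pts[0]),('side',pts[1]),('all',np.vstack(pts))]:
  for t0 in (.3,.5):
    r=least_squares(res,[.625,.30,1.29,t0],args=(Q,),loss='soft_l1',f_scale=.002)
    a=axis(r.x); c=np.array([r.x[0],.38,r.x[1]])
    print(nm,'yaw',np.degrees(r.x[2]),'tilt',np.degrees(r.x[3]),'c',c.round(4),'rms',np.sqrt(np.mean(r.fun**2))*1000)
for i,K in enumerate(ring):
    v=K-c; s=v@a; rad=np.linalg.norm(v-np.outer(s,a),axis=1); ok=rad<.03
    print(i,'ring s pct',np.percentile(s[ok],[0,2,5,20,50,80]).round(4),'rad',np.percentile(rad[ok],[10,50,90]).round(4))
```

```text
top0 233 211 [0.6283 0.386  0.3149] [0.6235 0.3695 0.3074]
side0 285 631 [0.6282 0.3987 0.3165] [0.6203 0.4163 0.3065]
s5 309 619 [0.6279 0.3983 0.3164] [0.6201 0.4161 0.3066]
top yaw 81.62036717964565 tilt 21.850426104898556 c [0.6302 0.38   0.2982] rms 2.9137077223837076
top yaw 81.61993883357061 tilt 21.850474726303318 c [0.6302 0.38   0.2982] rms 2.913704211789441
side yaw 77.96205566639736 tilt 17.475289966953074 c [0.627  0.38   0.2968] rms 3.9743022378141433
side yaw 77.95406073857347 tilt 17.475621266905126 c [0.627  0.38   0.2968] rms 3.9741289351107887
all yaw 81.18868130297263 tilt 17.95060085894939 c [0.629  0.38   0.2974] rms 3.928058230483657
all yaw 81.18871342653765 tilt 17.95059681365356 c [0.629  0.38   0.2974] rms 3.9280587401582054
0 ring s pct [-0.0435 -0.0426 -0.0416 -0.0375 -0.0309  0.047 ] rad [0.0127 0.0241 0.0265]
1 ring s pct [-0.0413 -0.038  -0.0355 -0.0284  0.0585  0.077 ] rad [0.0046 0.0211 0.0269]
2 ring s pct [-0.0402 -0.0372 -0.0357 -0.0284  0.0573  0.0769] rad [0.0044 0.021  0.0265]
```

```bash
python3 -c "
from h import *
st();plan([.585,.22,.40],74)"
```

```text
t 10.75 q [0.013 0.2   1.475 0.    1.468 1.791] pos [0.5242 0.0432 0.2979] zaxis [-0.0014  0.     -1.    ] yaw -11.89 F [-0.59 -1.06 -2.  ] M [-0.03  0.11 -0.04] w 0.0518
cur [0.5242 0.0432 0.2979] yaw -11.89 -> shift units [ 0.459 -3.709 -2.044] dist mm 213.0 twist units -10.736 or 34.264
```

```bash
python3 -m creep '[[[0.05,-0.3,-1],-1,0],[[0.1,-0.7,-1.6],-2,0],[[0.15,-1.1,-2.05],-3,0],[[0.2,-1.5,-2.05],-4,0],[[0.25,-2,-2.05],-5,0],[[0.3,-2.4,-2.05],-6,0],[[0.35,-2.8,-2.05],-7,0],[[0.4,-3.2,-2.05],-8,0],[[0.46,-3.5,-2.05],-9,0],[[0.46,-3.7,-2.05],-10,0],[[0.46,-3.7,-2.05],-10.74,0],[[0.46,-3.7,-2.05],-10.74,0]]'; python3 -c "
from h import *
st();grab('wrist','w6');grab('side','s6')"
```

```text
time_s: 11.95
ee_pos: [0.5852, 0.2198, 0.3995]
eef_rot: [-3.139, 0.002, 1.294]
force: [0.3, 1.2, -1.1]
grip_width: 0.052
t 11.95 q [0.301 0.432 0.948 0.    1.765 0.577] pos [0.5852 0.2198 0.3995] zaxis [-2.7e-03 -8.0e-04 -1.0e+00] yaw 74.15 F [ 0.31  1.17 -1.12] M [-0.01  0.09 -0.02] w 0.052
```

View pics/w6.png

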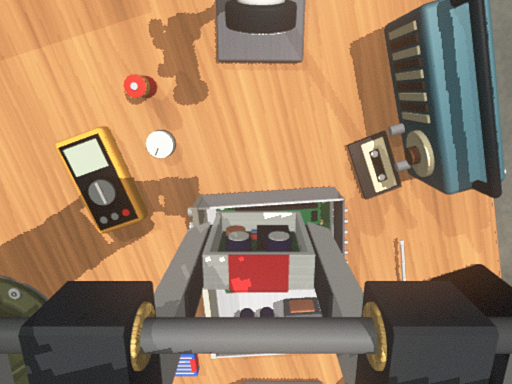

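View pics/s6.png

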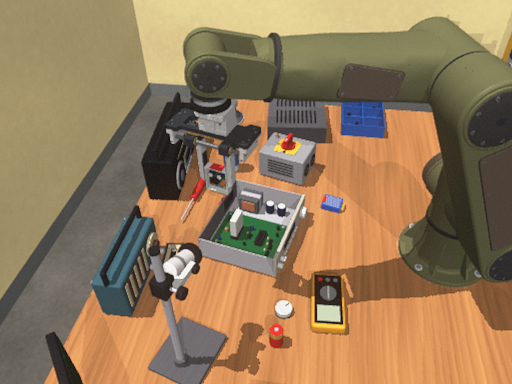

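```bash
python3 -m creep '[[[0.4,0,-1],0,0],[[0.8,0,-1],0,0],[[1.2,0,-1],0,0],[[1.4,0,-1],0,0],[[1.4,0,-1],0,0]]'; python3 -c "
from h import *
st();grab('wrist','w7');
crop('w7',180,0,340,150,4,'c8')"
```

```text
time_s: 12.55
ee_pos: [0.6047, 0.2877, 0.4501]
eef_rot: [-3.14, 0.001, 1.291]
force: [0.4, -0.1, -1.5]
grip_width: 0.0517
t 12.55 q [0.389 0.598 0.588 0.    1.957 0.67 ] pos [0.6047 0.2877 0.4501] zaxis [-1.6e-03 -6.0e-04 -1.0e+00] yaw 73.95 F [ 0.45 -0.05 -1.53] M [-0.11  0.04 -0.05] w 0.0517
```

View pics/c8.png

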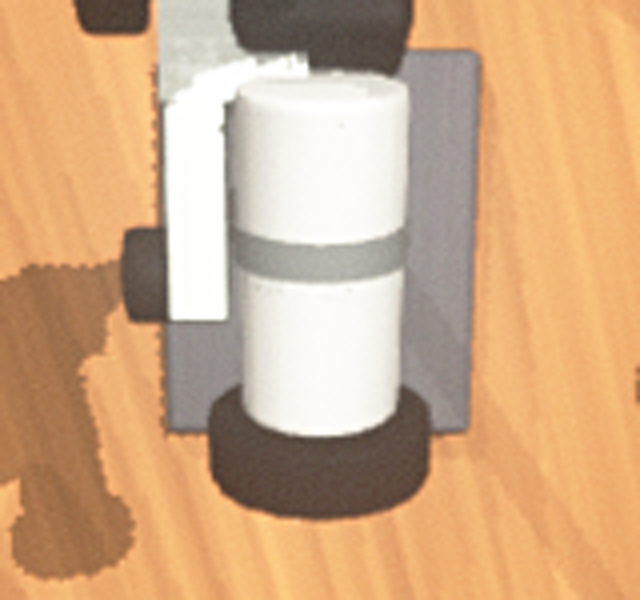

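```bash
cat > lens.py <<'E'
from h import *
from scipy.optimize import least_squares
d=load('w7');P=cloud(d);I=d['img'].astype(int)
def sel(tag,b,lo,hi,f):
    d=load(tag);P=cloud(d);I=d['img'].astype(int)
    m=np.zeros(I.shape[:2],bool); m[b[1]:b[3],b[0]:b[2]]=1
    m&=(P[...,2]>lo)&(P[...,2]<hi)&f(I); return P[m]
B=sel('w7',(242,24,280,106),.27,.36,lambda I:I.max(-1)>0)
K=sel('w7',(232,105,288,130),.26,.36,lambda I:I.max(-1)<110)
def axis(a,t): return np.array([np.cos(a)*np.cos(t),np.sin(a)*np.cos(t),np.sin(t)])
def rad(p,Q):
    c=np.array([p[0],.38,p[1]]); a=axis(p[2],p[3]); v=Q-c; s=v@a; return np.linalg.norm(v-np.outer(s,a),axis=1),s
def res(p): return np.r_[rad(p,B)[0]-.018, rad(p,K)[0]-.026]
def resB(p): return rad(p,B)[0]-.018
for nm,f in (('both',res),('barrel',resB)):
    r=least_squares(f,[.625,.30,1.29,.4],loss='soft_l1',f_scale=.002); p=r.x
    print(nm,len(B),len(K),'yaw',np.degrees(p[2]),'tilt',np.degrees(p[3]),p[:2],'rms',np.sqrt(np.mean(f(p)**2))*1e3)
    rr,s=rad(p,K); print(' ring s',np.percentile(s,[0,1,3,10,50,95,100]).round(4),'B s',np.percentile(rad(p,B)[1],[0,5,95,100]).round(4))
    S=np.linalg.norm
    print(' B z res by s:',[(round(float(lo),3),round(float(np.median((rad(p,B)[0]-.018)[(rad(p,B)[1]>lo)&(rad(p,B)[1]<lo+.01)]))*1e3,2)) for lo in np.arange(-.03,.06,.01)])
E
python3 lens.py
python3 - <<'E'
from h import *
d=load('w7');P=cloud(d);I=d['img'].astype(int)
m=np.zeros(I.shape[:2],bool); m[0:115,215:305]=1
m&=(P[...,2]>0)&(P[...,2]<.03)&(abs(I[...,0]-I[...,2])<40); Q=P[m]; print(len(Q),np.median(Q[:,2]))
for v in (40,60,80,95):
  for x in range(275,310):
    pass
E
```

```text
both 3095 1057 yaw 73.88955856019376 tilt 21.081284471602718 [0.63346419 0.29782003] rms 1.4737300963803095
 ring s [-0.0412 -0.0404 -0.04   -0.0387 -0.0311 -0.0266 -0.0259] B s [-0.0273 -0.0201  0.0391  0.0417]
 B z res by s: [(-0.03, 0.03), (-0.02, 0.19), (-0.01, 0.15), (0.0, 0.21), (0.01, 0.4), (0.02, -0.04), (0.03, -0.11), (0.04, -1.36), (0.05, nan)]
barrel 3095 1057 yaw 73.88809123726189 tilt 20.509601610904504 [0.63346144 0.298046  ] rms 0.7415550235327277
 ring s [-0.0415 -0.0407 -0.0403 -0.039  -0.0314 -0.0268 -0.0262] B s [-0.0273 -0.0204  0.0389  0.0415]
 B z res by s: [(-0.03, -0.29), (-0.02, -0.11), (-0.01, -0.08), (0.0, 0.11), (0.01, 0.32), (0.02, -0.01), (0.03, -0.01), (0.04, -1.51), (0.05, nan)]
2117 0.013320545862288258
  return _methods._mean(a, axis=axis, dtype=dtype,
  ret = ret.dtype.type(ret / rcount)
```

Camera axis fit: yaw 73.9°, tilt about 20.8°. The rows carry no tilt axis, so I'll check in free air whether the orientation gives way at the reach limit (moving up, away from everything).

```bash
python3 -m creep '[[[-0.5,0,-1],0,0],[[-0.5,0,-2],0,0],[[-0.5,0,-3],0,0],[[-0.5,0,-4],0,0],[[-0.5,0,-5],0,0]]'; python3 -c "
from h import *
st()"
```

```text
time_s: 13.1
ee_pos: [0.547, 0.2398, 0.5977]
eef_rot: [3.124, -0.015, 1.29]
force: [0.4, -0.8, -0.2]
grip_width: 0.0519
t 13.1 q [3.510e-01 5.860e-01 2.370e-01 2.000e-03 2.296e+00 6.330e-01] pos [0.547  0.2398 0.5977] zaxis [ 0.0213  0.0092 -0.9997] yaw 73.92 F [ 0.44 -0.84 -0.16] M [-0.04  0.13 -0.01] w 0.0519
```

```bash
python3 -m creep '[[[0,0,-1],0,0],[[0,0,-2],0,0],[[0,0,-3],0,0]]'; python3 -c "
from h import *
st()"
```

```text
time_s: 13.4
ee_pos: [0.4989, 0.2192, 0.6477]
eef_rot: [3.107, -0.029, 1.292]
force: [-0.4, 0.2, -0.6]
grip_width: 0.0521
t 13.4 q [0.345 0.498 0.236 0.004 2.363 0.628] pos [0.4989 0.2192 0.6477] zaxis [ 0.0414  0.018  -0.999 ] yaw 74.02 F [-0.44  0.15 -0.65] M [-0.01  0.07  0.03] w 0.0521
```

```bash
python3 -m creep '[[[0,0,1],0,0],[[0,0,2],0,0],[[0,0,2],0,0],[[0,0,2],0,0]]'; python3 -c "
from h import *
st()"
```

```text
time_s: 13.8
ee_pos: [0.5036, 0.2215, 0.5397]
eef_rot: [3.119, -0.02, 1.292]
force: [-0.2, 0.1, -0.5]
grip_width: 0.0517
t 13.8 q [0.346 0.294 0.812 0.003 2.005 0.627] pos [0.5036 0.2215 0.5397] zaxis [ 0.0275  0.013  -0.9995] yaw 74.02 F [-0.17  0.09 -0.49] M [-0.    0.11  0.  ] w 0.0517
```

The achieved tilt persists and carries into the next command, so pushing at the reach limit in the plane of q1 is a way to tilt the tool. The module needs about 20° toward azimuth 74°, so I'll do it at q1≈78°, up high. First I'll check what stands there.

Run:
```python
from h import *
grab('top','t8'); 
for tag in ('t8','s6','side0'):
    P=cloud(load(tag)).reshape(-1,3); 
    m=(P[:,2]>.12)&(P[:,0]>-.1)&(P[:,0]<.85)&(P[:,1]>.42)&(P[:,1]<1.1); Q=P[m]
    print(tag)
    for x in np.arange(-.1,.85,.1):
        print(round(x,1),[ (lambda q: round(float(q.max()),2) if len(q)>3 else 0)(Q[(Q[:,0]>=x)&(Q[:,0]<x+.1)&(Q[:,1]>=y)&(Q[:,1]<y+.1),2]) for y in np.arange(.4,1.1,.1)])
plan([.19,.69,.5],74)
```

```text
t8
-0.1 [0, 0, 0, 0, 0, 0, 0]
0.0 [0, 0, 0, 0, 0, 0, 0]
0.1 [0, 0, 0.18, 0.15, 0, 0, 0]
0.2 [0, 0, 0.18, 0.16, 0, 0, 0]
0.3 [0, 0, 0.18, 0.15, 0, 0, 0]
0.4 [0, 0, 0.18, 0.15, 0, 0, 0]
0.5 [0, 0, 0, 0, 0, 0, 0]
0.6 [0.4, 0, 0, 0.23, 0, 0, 0]
0.7 [0, 0.23, 0.23, 0.23, 0, 0, 0]
0.8 [0, 0.23, 0.23, 0, 0, 0, 0]
s6
-0.1 [0, 0, 0, 0, 0, 0, 0]
0.0 [0, 0, 0, 0, 0, 0, 0]
0.1 [0, 0, 0, 0, 0, 0, 0]
0.2 [0, 0, 0, 0, 0, 0, 0]
0.3 [0, 0, 0, 0, 0, 0, 0]
0.4 [0, 0, 0, 0, 0, 0, 0]
0.5 [0.31, 0, 0, 0, 0, 0, 0]
0.6 [0.4, 0, 0, 0, 0, 0, 0]
0.7 [0, 0.23, 0.23, 0, 0, 0, 0]
0.8 [0, 0.23, 0.23, 0, 0, 0, 0]
side0
-0.1 [0, 0, 0, 0, 0, 0, 0]
0.0 [0, 0, 0, 0, 0, 0, 0]
0.1 [0.56, 0.52, 0, 0, 0, 0, 0]
0.2 [0.55, 0.52, 0, 0, 0, 0, 0]
0.3 [0.5, 0.49, 0, 0, 0, 0, 0]
0.4 [0, 0, 0, 0, 0, 0, 0]
0.5 [0.3, 0, 0, 0, 0, 0, 0]
0.6 [0.4, 0, 0, 0, 0, 0, 0]
0.7 [0, 0.23, 0.23, 0, 0, 0, 0]
0.8 [0, 0.23, 0.23, 0, 0, 0, 0]
cur [0.5038 0.2215 0.5439] yaw 74.04 -> shift units [ 7.259 -8.638  0.806] dist mm 565.6 twist units 0.004 or -44.996
```

View pics/t8.png

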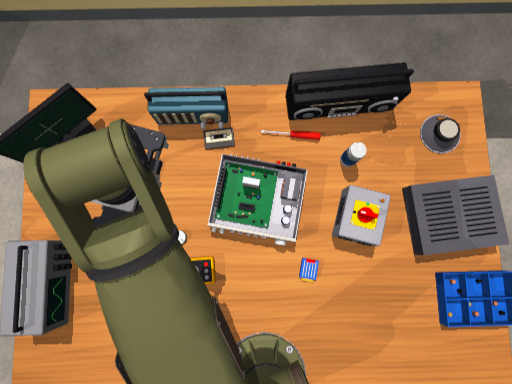

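```bash
python3 -m creep '[[[6.6,-8.7,1.5],0,0],[[6.6,-8.7,1.5],0,0],[[6.6,-8.7,1.5],0,0],[[6.6,-8.7,1.5],0,0],[[6.6,-8.7,1.5],0,0],[[6.6,-8.7,1.5],0,0],[[6.6,-8.7,1.5],0,0],[[6.6,-8.7,1.5],0,0],[[6.6,-8.7,1.5],0,0],[[6.6,-8.7,1.5],0,0],[[6.6,-8.7,1.5],0,0],[[6.6,-8.7,1.5],0,0]]'; python3 -c "
from h import *
st()"
```

```text
time_s: 15.05
ee_pos: [0.1762, 0.6645, 0.4634]
eef_rot: [3.109, -0.025, 1.297]
force: [0.2, -0.1, -1.8]
grip_width: 0.052
t 15.05 q [ 1.27   0.659  0.461 -0.035  1.996  1.529] pos [0.1762 0.6645 0.4634] zaxis [ 0.038   0.0153 -0.9992] yaw 74.33 F [ 0.19 -0.06 -1.82] M [-0.06  0.15 -0.01] w 0.052
```

```bash
python3 -m creep '[[[2,-0.2,0],0,0],[[4,-0.4,0],0,0],[[6,-0.6,0],0,0],[[8,-0.8,0],0,0]]'; python3 -c "
from h import *
st()"
```

```text
time_s: 15.45
ee_pos: [0.1872, 0.7325, 0.4098]
eef_rot: [3.109, -0.056, 1.293]
force: [-0.3, 0.3, -0.1]
grip_width: 0.0521
t 15.45 q [ 1.283  0.868  0.235 -0.035  1.983  1.547] pos [0.1872 0.7325 0.4098] zaxis [ 0.0467  0.0446 -0.9979] yaw 74.09 F [-0.33  0.25 -0.1 ] M [-0.11  0.11 -0.  ] w 0.0521
```

```bash
python3 -m creep '[[[4,-0.4,-2.5],0,0],[[8,-0.8,-5],0,0],[[8,-0.8,-5],0,0],[[8,-0.8,-5],0,0]]'; python3 -c "
from h import *
st()"
```

```text
time_s: 15.85
ee_pos: [0.1763, 0.7344, 0.4258]
eef_rot: [3.11, -0.09, 1.295]
force: [-0.0, 0.0, -0.2]
grip_width: 0.0522
t 15.85 q [ 1.297  0.847  0.235 -0.035  1.97   1.56 ] pos [0.1763 0.7344 0.4258] zaxis [ 0.055   0.0779 -0.9954] yaw 74.17 F [-0.01  0.03 -0.25] M [-0.1   0.16 -0.03] w 0.0522
```

```bash
python3 -m creep '[[[8,-1.5,-5],0,0],[[8,-1.5,-5],0,0],[[8,-1.5,-5],0,0],[[8,-1.5,-5],0,0],[[8,-1.5,-5],0,0],[[8,-1.5,-5],0,0],[[8,-1.5,-5],0,0],[[8,-1.5,-5],0,0]]'; python3 -c "
from h import *
st()"
```

```text
time_s: 16.65
ee_pos: [0.146, 0.7377, 0.4425]
eef_rot: [3.112, -0.119, 1.295]
force: [-0.0, -0.6, -0.4]
grip_width: 0.0522
t 16.65 q [ 1.338  0.825  0.235 -0.037  1.964  1.599] pos [0.146  0.7377 0.4425] zaxis [ 0.0607  0.1062 -0.9925] yaw 74.22 F [-0.03 -0.56 -0.4 ] M [-0.13  0.11  0.  ] w 0.0522
```

```bash
python3 -m creep '[[[10,-1.5,-6],0,0],[[10,-1.5,-6],0,0]]'; python3 -c "
from h import *
st()"; python3 -m creep '[[[10,-1.5,-6],0,0],[[10,-1.5,-6],0,0]]'; python3 -c "
from h import *
st()"
```

```text
time_s: 16.85
ee_pos: [0.1404, 0.7414, 0.4521]
eef_rot: [3.115, -0.152, 1.296]
force: [-0.1, 0.3, -0.1]
grip_width: 0.0517
t 16.85 q [ 1.347  0.813  0.235 -0.037  1.943  1.607] pos [0.1404 0.7414 0.4521] zaxis [ 0.067   0.1385 -0.9881] yaw 74.28 F [-0.08  0.3  -0.11] M [-0.19  0.15  0.04] w 0.0517
time_s: 17.05
ee_pos: [0.135, 0.7437, 0.4628]
eef_rot: [3.117, -0.183, 1.297]
force: [-0.2, 0.3, -0.8]
grip_width: 0.0516
t 17.05 q [ 1.354  0.8    0.235 -0.037  1.925  1.614] pos [0.135  0.7437 0.4628] zaxis [ 0.0727  0.169  -0.9829] yaw 74.33 F [-0.16  0.31 -0.75] M [-0.16  0.09 -0.02] w 0.0516
```

```bash
python3 -m creep '[[[10,-1.2,-4],0,0],[[10,-1.2,-4],0,0]]'; python3 -m creep '[[[10,-1.2,-4],0,0],[[10,-1.2,-4],0,0]]';  python3 -m creep '[[[10,-1.2,-4],0,0],[[10,-1.2,-4],0,0]]'; python3 -c "
from h import *
st()"
```

```text
time_s: 17.25
ee_pos: [0.1342, 0.7529, 0.4627]
eef_rot: [3.12, -0.215, 1.298]
force: [-0.1, -0.4, -1.3]
grip_width: 0.0519
time_s: 17.45
ee_pos: [0.1331, 0.7603, 0.4652]
eef_rot: [3.123, -0.246, 1.299]
force: [-0.5, 0.1, -0.5]
grip_width: 0.0516
time_s: 17.65
ee_pos: [0.1317, 0.7661, 0.4708]
eef_rot: [3.126, -0.278, 1.299]
force: [-0.1, -0.7, -0.4]
grip_width: 0.0516
t 17.65 q [ 1.364  0.796  0.235 -0.035  1.834  1.624] pos [0.1317 0.7661 0.4708] zaxis [ 0.089   0.2603 -0.9614] yaw 74.44 F [-0.12 -0.71 -0.4 ] M [-0.16  0.13 -0.04] w 0.0516
```

```bash
python3 -m creep '[[[10,-1.2,-4],0,0],[[10,-1.2,-4],0,0]]'; python3 -m creep '[[[10,-1.2,-4],0,0],[[10,-1.2,-4],0,0]]';  python3 -m creep '[[[-2,0,-0.5],0,0],[[-2,0,-0.5],0,0],[[-2,0,-0.5],0,0],[[-2,0,-0.5],0,0],[[-2,0,-0.5],0,0]]'; python3 -c "
from h import *
st()"
```

```text
time_s: 17.85
ee_pos: [0.1302, 0.7705, 0.4785]
eef_rot: [3.129, -0.311, 1.3]
force: [1.0, -0.1, -1.2]
grip_width: 0.0518
time_s: 18.05
ee_pos: [0.1287, 0.7737, 0.488]
eef_rot: [3.132, -0.343, 1.3]
force: [-0.3, 0.7, -1.0]
grip_width: 0.0518
time_s: 18.55
ee_pos: [0.1003, 0.6727, 0.4791]
eef_rot: [3.132, -0.343, 1.3]
force: [0.2, -0.3, -1.2]
grip_width: 0.052
t 18.55 q [ 1.383  0.38   0.873 -0.037  1.547  1.649] pos [0.1003 0.6727 0.4791] zaxis [ 0.0992  0.3219 -0.9416] yaw 74.51 F [ 0.25 -0.34 -1.22] M [-0.24  0.1  -0.01] w 0.052
```

Run:
```python
from h import *
exec(open('lens.py').read().split("for nm,f in")[0])
for tag in ('w7','w5','top0','side0'):
    P=cloud(load(tag)).reshape(-1,3); P=P[~np.isnan(P[:,0])]; Q=P[(abs(P[:,2])<.012)&(P[:,0]<.85)&(P[:,0]>.1)&(abs(P[:,1])<.6)]
    A=np.c_[Q[:,:2],np.ones(len(Q))]; s=np.linalg.lstsq(A,Q[:,2],rcond=None)[0]
    for _ in range(5):
        r=Q[:,2]-A@s; k=abs(r)<.004; s=np.linalg.lstsq(A[k],Q[k,2],rcond=None)[0]
    print(tag,k.sum(),'slope deg',np.degrees(s[:2]).round(3),'z at mid',s@[.55,.25,1])
# other cameras with tight barrel boxes
T=sel('top0',(98,145,124,168),.28,.36,lambda I:I.min(-1)>140)
for nm,Q in (('top',T),):
  f=lambda p:rad(p,Q)[0]-.018
  r=least_squares(f,[.625,.30,1.29,.4],loss='soft_l1',f_scale=.002); print(nm,len(Q),np.degrees(r.x[2:]),r.x[:2])
  g=lambda p:rad([p[0],p[1],1.29,p[2]],Q)[0]-.018
  r=least_squares(g,[.625,.30,.36],loss='soft_l1',f_scale=.001); print(nm,'yaw fixed',r.x[:2],np.degrees(r.x[2]))
crop('side0',140,225,220,310,8,'c9')
grab('top','t9'); crop('t9',80,130,170,210,8,'c10')
```

```text
w7 83016 slope deg [ 0.024 -0.156] z at mid -0.00022938300609403556
w5 85162 slope deg [ 0.019 -0.148] z at mid -0.0011443154717370025
top0 57248 slope deg [ 0.002 -0.037] z at mid -0.0001436465583803299
side0 38146 slope deg [-0.101  0.05 ] z at mid -0.0002745036136754851
top 336 [80.25355277 22.57374699] [0.63130478 0.29837183]
top yaw fixed [0.63133637 0.298217  ] 22.13320112193995
```

View pics/c9.png

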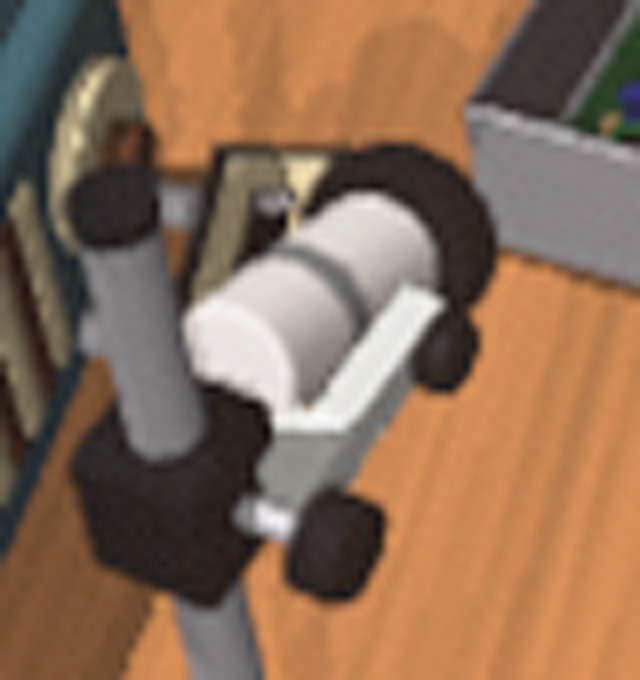

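```bash
python3 -m creep '[[[1,0,0.25],0,0],[[2,0,0.5],0,0],[[2,0,0.5],0,0]]';python3 -m creep '[[[10,-1.2,-4],0,0],[[10,-1.2,-4],0,0]]';  python3 -m creep '[[[-2,0,-0.5],0,0],[[-2,0,-0.5],0,0],[[-2,0,-0.5],0,0],[[-2,0,-0.5],0,0],[[-2,0,-0.5],0,0]]'; python3 -c "
from h import *
st()
grab('wrist','w9')"
```

```text
time_s: 18.9
ee_pos: [0.1265, 0.7656, 0.4872]
eef_rot: [3.132, -0.341, 1.3]
force: [0.2, -0.2, -0.4]
grip_width: 0.0519
time_s: 19.1
ee_pos: [0.1258, 0.7744, 0.4946]
eef_rot: [3.134, -0.361, 1.3]
force: [0.2, -0.3, -0.3]
grip_width: 0.0519
time_s: 19.6
ee_pos: [0.097, 0.6721, 0.4939]
eef_rot: [3.136, -0.38, 1.3]
force: [-0.3, -0.2, -0.9]
grip_width: 0.0522
t 19.6 q [ 1.388  0.361  0.873 -0.038  1.53   1.653] pos [0.097  0.6721 0.4939] zaxis [ 0.1049  0.3561 -0.9285] yaw 74.51 F [-0.28 -0.24 -0.9 ] M [-0.27  0.09  0.01] w 0.0522
```

View pics/w9.png

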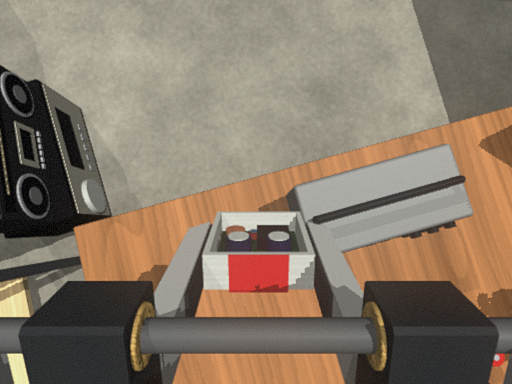

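```bash
cat > tgt.py <<'E'
from h import *
for tag in ('w5','w9'):
    d=load(tag);P=cloud(d)
    c=vision  # no-op
    # tool frame: use hand_eye
import sys
E
python3 - <<'E'
from h import *
he=vision.camera('wrist')['hand_eye']
for tag in ('w4','w5','w9'):
    d=load(tag); v,u=np.mgrid[:384,:512]; z=d['depth']
    q=np.stack([(u-d['c'][0])/d['f']*z,(v-d['c'][1])/d['f']*z,z,np.ones_like(z)],-1)@he.T
    m=(u>195)&(u<325)&(v>205)&(v<296)&(z>0)&(q[...,2]<-.008)&(q[...,2]>-.03)
    w=d['img'].astype(int); m&=(w[...,0]>120)
    Q=q[m][:,:3]; zt=np.median(Q[Q[:,2]<np.percentile(Q[:,2],60),2]); T=Q[abs(Q[:,2]-zt)<.003]
    print(tag,len(Q),zt.round(4),T[:,:2].min(0).round(4),T[:,:2].max(0).round(4),cv2.minAreaRect((T[:,:2]*1000).astype(np.float32)))
E
```

```text
w4 4431 -0.0178 [-0.0125 -0.0245] [0.0086 0.0276] ((-1.9779071807861328, 1.5095462799072266), (21.045852661132812, 52.103981018066406), 0.09514366090297699)
w5 4729 -0.0186 [-0.0123 -0.0278] [0.0103 0.0312] ((-1.0545263290405273, 1.797067642211914), (58.948944091796875, 22.281770706176758), 89.60980987548828)
w9 4732 -0.0185 [-0.0119 -0.0279] [0.0102 0.0312] ((-0.8864641189575195, 1.6696014404296875), (59.11763000488281, 22.081138610839844), 89.97710418701172)
```

```bash
cat > tgt.py <<'E'
from h import *
def foc(tilt=21.0,yaw=73.9,c=(.6325,.38,.298)):
    y,t=np.radians([yaw,tilt]); a=np.array([np.cos(y)*np.cos(t),np.sin(y)*np.cos(t),np.sin(t)])
    return np.array(c)-.1505*a,a
F,a=foc(); T=Ttool(); Rm=T[:3,:3]
face=T[:3,3]+Rm@[.0084,0,.0113]
print('focus',F.round(4),'face',face.round(4),'x angle deg',np.degrees(np.arccos(Rm[:,0]@a)).round(2),'y',Rm[:,1].round(4))
tcp=F-Rm@[.0084,0,.0113]; print('tcp target',tcp.round(4)); st()
plan(tcp,73.9); plan(tcp-.12*a,73.9); plan([.45,.12,.45],73.9)
E
python3 tgt.py
```

```text
focus [0.5935 0.245  0.2441] face [0.101  0.6855 0.4851] x angle deg 0.87 y [ 0.963  -0.2696  0.0058]
tcp target [0.5903 0.2335 0.2515]
t 19.7 q [ 1.387  0.367  0.867 -0.038  1.531  1.653] pos [0.0978 0.674  0.4925] zaxis [ 0.1047  0.3541 -0.9293] yaw 74.49 F [-0.03  0.21 -0.99] M [-0.28  0.06  0.  ] w 0.0517
cur [0.0978 0.674  0.4925] yaw 74.49 -> shift units [-7.222 11.832  2.392] dist mm 703.3 twist units 0.074 or -44.926
cur [0.0978 0.674  0.4925] yaw 74.49 -> shift units [-9.622 11.809  2.364] dist mm 770.7 twist units 0.074 or -44.926
cur [0.0978 0.674  0.4925] yaw 74.49 -> shift units [-8.485  9.766 -2.396] dist mm 657.9 twist units 0.074 or -44.926
```

```bash
python3 -m creep '[[[-1,1,-0.3],0,0],[[-8.5,9.75,-2.4],0.07,0],[[-8.5,9.75,-2.4],0.07,0],[[-8.5,9.75,-2.4],0.07,0],[[-8.5,9.75,-2.4],0.07,0],[[-8.5,9.75,-2.4],0.07,0],[[-8.5,9.75,-2.4],0.07,0],[[-8.5,9.75,-2.4],0.07,0],[[-8.5,9.75,-2.4],0.07,0],[[-8.5,9.75,-2.4],0.07,0],[[-8.5,9.75,-2.4],0.07,0],[[-8.5,9.75,-2.4],0.07,0]]'; python3 tgt.py
```

```text
time_s: 20.9
ee_pos: [0.4199, 0.1657, 0.4544]
eef_rot: [3.136, -0.375, 1.29]
force: [0.5, 1.0, -0.9]
grip_width: 0.0519
focus [0.5935 0.245  0.2441] face [0.4232 0.1772 0.4469] x angle deg 0.47 y [ 0.9604 -0.2786  0.0052]
tcp target [0.5902 0.2335 0.2515]
t 20.9 q [ 0.104 -0.114  1.491  0.344  1.61   0.425] pos [0.4199 0.1657 0.4544] zaxis [ 0.1067  0.3501 -0.9306] yaw 73.94 F [ 0.46  1.03 -0.91] M [-0.21  0.09 -0.02] w 0.0519
cur [0.4199 0.1657 0.4544] yaw 73.94 -> shift units [0.605 2.872 4.614] dist mm 273.4 twist units 0.005 or -44.995
cur [0.4199 0.1657 0.4544] yaw 73.94 -> shift units [-1.795  2.871  4.595] dist mm 285.4 twist units 0.005 or -44.995
cur [0.4199 0.1657 0.4544] yaw 73.94 -> shift units [-0.695  0.833 -0.174] dist mm 54.9 twist units 0.005 or -44.995
```

```bash
python3 -m creep '[[[-0.5,0.5,0.7],0,0],[[-0.8,1,1.4],0,0],[[-1,1.5,2.1],0,0],[[-1,2,2.9],0,0],[[-1,2.5,3.7],0,0],[[-0.8,2.87,4.3],0,0],[[-0.6,2.87,4.6],0,0],[[-0.6,2.87,4.6],0,0],[[-0.6,2.87,4.6],0,0]]'; python3 tgt.py; python3 -c "
from h import *
grab('side','s10');crop('s10',140,170,300,330,4,'c11');grab('wrist','w10')"
```

```text
time_s: 21.8
ee_pos: [0.5721, 0.1815, 0.2296]
eef_rot: [3.137, -0.374, 1.291]
force: [0.1, -0.3, -1.0]
grip_width: 0.0519
focus [0.5935 0.245  0.2441] face [0.5755 0.193  0.2222] x angle deg 0.44 y [ 0.9607 -0.2775  0.0042]
tcp target [0.5902 0.2335 0.2515]
t 21.8 q [0.104 0.318 1.526 0.374 1.173 0.259] pos [0.5721 0.1815 0.2296] zaxis [ 0.1052  0.3499 -0.9309] yaw 73.98 F [ 0.11 -0.29 -0.99] M [-0.24  0.15 -0.03] w 0.0519
cur [0.5721 0.1815 0.2296] yaw 73.98 -> shift units [ 1.183  0.06  -0.006] dist mm 59.2 twist units 0.01 or -44.99
cur [0.5721 0.1815 0.2296] yaw 73.98 -> shift units [-1.217  0.057 -0.024] dist mm 60.9 twist units 0.01 or -44.99
cur [0.5721 0.1815 0.2296] yaw 73.98 -> shift units [-0.118 -1.987 -4.791] dist mm 259.4 twist units 0.01 or -44.99
```

View pics/c11.png

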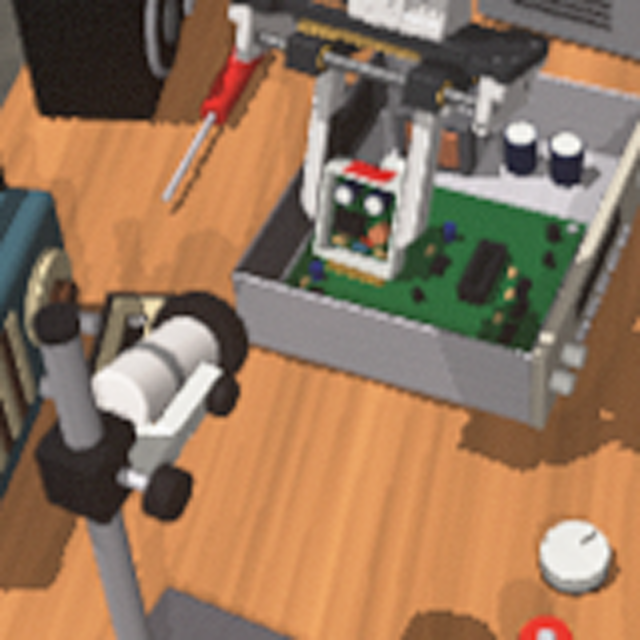

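View pics/w10.png

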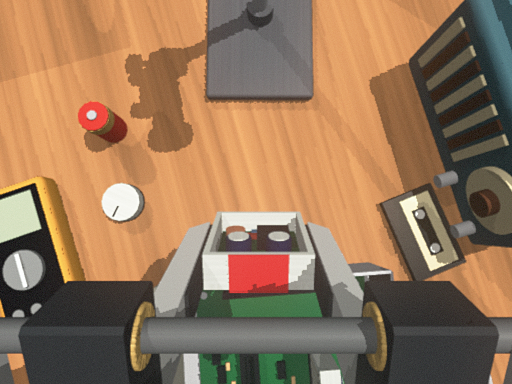

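```bash
python3 -m creep '[[[0.3,0.06,0],0,0],[[0.6,0.06,0],0,0],[[0.9,0.06,0],0,0],[[1.1,0.06,0],0,0],[[1.18,0.06,0],0,0],[[1.18,0.06,0],0,0],[[1.18,0.06,0],0,0],[[1.18,0.06,0],0,0],[[1.18,0.06,0],0,0],[[1.18,0.06,0],0,0]]'; python3 tgt.py
python3 - <<'E'
from h import *
grab('side','s11');crop('s11',140,170,300,330,4,'c12');grab('top','t11');crop('t11',60,110,260,260,4,'c13')
E
```

```text
time_s: 22.9
ee_pos: [0.5898, 0.2331, 0.2498]
eef_rot: [3.139, -0.373, 1.289]
force: [-0.2, 0.3, -0.8]
grip_width: 0.0517
focus [0.5935 0.245  0.2441] face [0.5932 0.2446 0.2424] x angle deg 0.39 y [ 0.9604 -0.2786  0.0026]
tcp target [0.5902 0.2335 0.2515]
t 22.9 q [0.189 0.366 1.415 0.354 1.205 0.369] pos [0.5898 0.2331 0.2498] zaxis [ 0.1039  0.3496 -0.9311] yaw 73.88 F [-0.23  0.32 -0.8 ] M [-0.25  0.19  0.  ] w 0.0517
cur [0.5898 0.2331 0.2498] yaw 73.88 -> shift units [ 0.022  0.005 -0.028] dist mm 1.8 twist units -0.002 or 44.998
cur [0.5898 0.2331 0.2498] yaw 73.88 -> shift units [-2.378  0.006 -0.044] dist mm 118.9 twist units -0.002 or 44.998
cur [0.5898 0.2331 0.2498] yaw 73.88 -> shift units [-1.286 -2.045 -4.809] dist mm 269.1 twist units -0.002 or 44.998
```

View pics/c12.png

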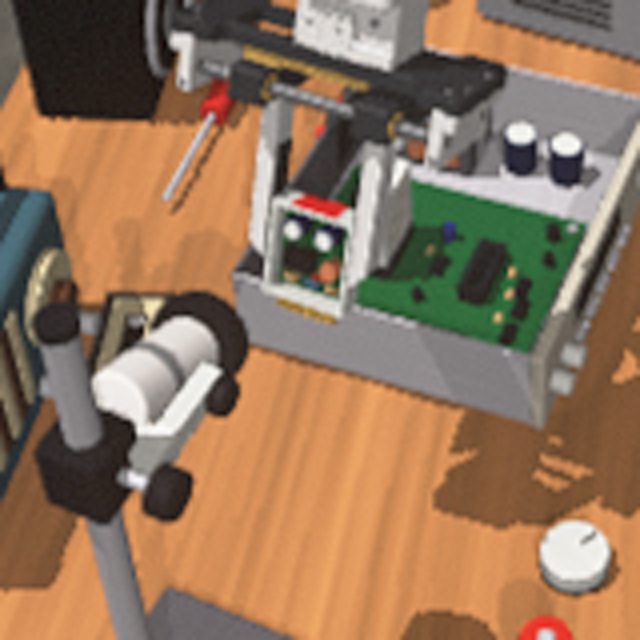

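View pics/t11.png

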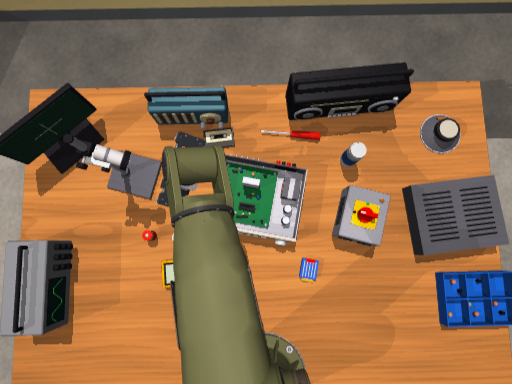

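Run:
```python
from h import *
d=load('s11');P=cloud(d);I=d['img'].astype(int)
T=Ttool();Rm=T[:3,:3]; M=np.stack([Rm[:,0],-Rm[:,1],-Rm[:,2]],1); f0=T[:3,3]+Rm@[.0084,0,.0113]
q=(P-f0)@M  # module axes about face centre
# front frame: |x|<6mm, near edges
w=(abs(q[...,0])<.008)&(abs(q[...,1])<.030)&(abs(q[...,2])<.034)&(I.min(-1)>120)
Q=q[w]; print(len(Q),'x med',np.median(Q[:,0]),'y',Q[:,1].min(),Q[:,1].max(),'z',Q[:,2].min(),Q[:,2].max())
k=abs(Q[:,0]-np.median(Q[:,0]))<.004; A=np.c_[Q[k,1:],np.ones(k.sum())]; s=np.linalg.lstsq(A,Q[k,0],rcond=None)[0]; print('plane slopes deg y,z',np.degrees(s[:2]),'x0',s[2])
crop('s11',196,205,240,255,12,'c14')
o=d['E'][:3,3]
def proj(p):
    c=np.linalg.inv(d['E'])@np.r_[p,1]; return c[:2]/c[2]*d['f']+d['c']
for y in(-.026,.026):
  for z in(-.03,.03): print(y,z,((proj(f0+M@[0,y,z])-[196,205]+.5)*12).round(0))
```

```text
273 x med -0.0001618746539755674 y -0.029866422166107243 0.029964643224220017 z -0.03154458267007521 0.033823198518067296
plane slopes deg y,z [0.27637604 0.90266066] x0 -8.405612101523343e-05
-0.026 -0.03 [111. 455.]
-0.026 0.03 [143. 178.]
0.026 -0.03 [348. 539.]
0.026 0.03 [386. 260.]
```

View pics/c14.png

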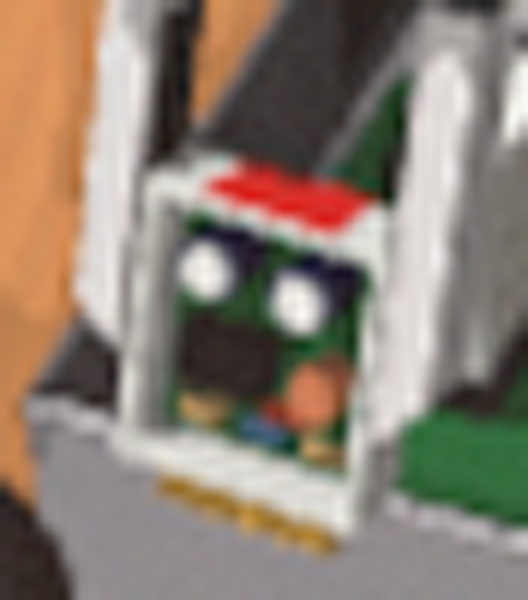

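The side view's frame corners match my predicted ones within about a pixel, so the module hasn't slipped. One small trim of about 1.5 mm and a settle, then final checks.

```bash
python3 -m creep '[[[0.02,0,-0.03],0,0],[[0.02,0,-0.03],0,0],[[0.02,0,-0.03],0,0],[[0.02,0,-0.03],0,0],[[0.02,0,-0.03],0,0],[[0.02,0,-0.03],0,0],[[0.02,0,-0.03],0,0],[[0.02,0,-0.03],0,0]]'; python3 tgt.py
python3 - <<'E'
from h import *
print(telemetry.get_obs()['joint_vel'].round(4))
a=load('top0')['img'].astype(int);b=load('t11')['img'].astype(int)
crop('t11',200,145,400,285,4,'c15')
E
```

```text
time_s: 23.8
ee_pos: [0.5899, 0.2337, 0.2516]
eef_rot: [3.139, -0.373, 1.29]
force: [-0.0, -0.3, -0.1]
grip_width: 0.0517
focus [0.5935 0.245  0.2441] face [0.5932 0.2452 0.2442] x angle deg 0.4 y [ 0.9605 -0.2783  0.0026]
tcp target [0.5902 0.2335 0.2515]
t 23.8 q [0.19  0.365 1.412 0.354 1.208 0.371] pos [0.5899 0.2337 0.2516] zaxis [ 0.1039  0.3497 -0.9311] yaw 73.9 F [-0.01 -0.28 -0.11] M [-0.33  0.15 -0.06] w 0.0517
cur [0.5899 0.2337 0.2516] yaw 73.9 -> shift units [-0.003  0.007  0.001] dist mm 0.4 twist units 0.0 or -45.0
cur [0.5899 0.2337 0.2516] yaw 73.9 -> shift units [-2.403  0.007 -0.015] dist mm 120.1 twist units 0.0 or -45.0
cur [0.5899 0.2337 0.2516] yaw 73.9 -> shift units [-1.31  -2.044 -4.78 ] dist mm 268.1 twist units 0.0 or -45.0
[ 0.0001 -0.     -0.0015 -0.0014 -0.     -0.0012]
```

View pics/c15.png

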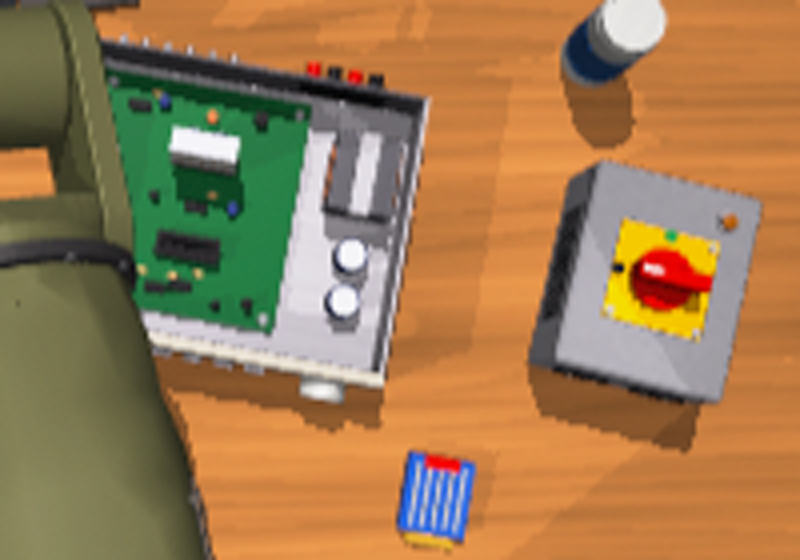

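In the crop the isolator's white mark is at the black dot, the sound module is still seated, and the taped module's socket is empty. Handing in.

```bash
python3 -c "
from station import ctrl
print(ctrl.hand_in())"
```

```text
the job is handed in; nothing more can be done
None
```

I handed the job in at 23.8 s of robot time, with the red-taped module held steady in front of the inspection camera. Hand-in reports no verdict.

- **Isolator:** I turned the handle 90.3° anticlockwise and released it. The close view right after, and a top view near the end, both show the white mark at the black dot (OFF).
- **Module:** I gripped it by its two flanges (52 mm opening, 25 N) and pulled it straight up. It did not slip in the grip, judging by wrist views before and after the moves.
- **Tilting the tool:** the rows have no tilt command, so I got the tilt by pushing repeatedly at the arm's reach limit in free air. The tilt reached that way stays.
- **Last checks:**
  - The component side's centre computes to within 1 mm of my estimated focus point, and facing is within about 0.4° of my estimated axis. Joint speeds were near zero.
  - The side camera showed the frame corners within about a pixel of where I expected them.
  - The last top view shows the sound module still seated and the things it had in view (spray can, screwdriver, cell, blue look-alike) where they were. The arm hid the knob and part of the meter.

**Disagreements:**
- Estimates of the inspection camera's tilt ranged from about 20.5° to 21.1° (wrist view) to 22.1° (top view). I held the module at 21.4°.
- The top and wrist views placed the optical axis about 2 mm apart; I aimed between them.
- I took the front of the ring light as the front of the lens. That could put the focus distance out by a few millimetres.

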